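# Set up and run the wood-chip sieve shaker

## Task

With the orange scraper block, wipe the wood chips left on the sieve shaker's deck into the steel chip pan at its side (do not touch the chips with the fingers) and put the block back on the bench. Then stand the lidded sieve on the ring marked on the deck, swing the blue hold-down arm over it until the arm stops, turn the brass adjuster nut until the red cam lever first meets firm resistance about midway of its swing (lift the lever to try again), and press the lever fully down. Finally pull the green switch knob up to its detent, let the shaker run about three seconds, and push the knob back in, leaving everything else on the bench alone.

Things in the scene. Friction and masses are not known exactly. Their poses are not given: they have to be found in the camera images.
- shaker: Fixed low white sieve shaker. Origin on the bench under the middle of its deck; x points to the clamp post at the back (22 mm thick, at x 145 mm), y to the chip pan. Deck: flat, 50 mm above the bench, x -90 to 90 and y -85 to 97 mm; lips 6 mm high bound it at x = -90, x = 90 and y = -85; at y = 97 it drops open into the pan. Housing x -106 to 186, y -156 to 96 mm, under 50 mm high
- deck_mark (a point): Middle of the dark ring (128 mm outside diameter, a flush mark) on the deck's top face, 50 mm above the bench, where the sieve shall stand; axes as the shaker's
- pan_floor (a point): Middle of the inner floor of the open steel chip pan on the shaker's +y side, 10 mm above the bench; 190 mm along the shaker's x by 90 mm along its y inside; rim 48 mm above the bench (38 mm above this point); axes as the shaker's
- chip_1: Loose flat wood chip, 46 x 28 x 9 mm, 14 g, lying flat on the deck at the start; two to four of the chips are present. Origin: centre of its underside, z up
- chip_2: Loose flat wood chip, 46 x 28 x 9 mm, 14 g, lying flat on the deck at the start; two to four of the chips are present. Origin: centre of its underside, z up
- chip_3: Loose flat wood chip, 46 x 28 x 9 mm, 14 g, lying flat on the deck at the start; two to four of the chips are present. Origin: centre of its underside, z up
- chip_4: Loose flat wood chip, 46 x 28 x 9 mm, 14 g, lying flat on the deck at the start; two to four of the chips are present. Origin: centre of its underside, z up
- scraper: Orange scraper block on a dark rubber foot, 46 mm high, about 0.14 kg, standing on the bench left of the shaker. Foot 88 mm along its x, 36 mm along its y, 12 mm high; the grip above it 80 x 24 mm: take it across the 24 mm (its y). Origin: centre of its underside, z up
- sieve: Round steel test sieve on its receiver with the lid on, one rigid body, 120 mm diameter, about 0.42 kg, standing on the bench at the left. Lid top 45 mm above its underside; in the lid's middle a round boss, 39 mm diameter, 20 mm high, flat top 65 mm above the underside: lift it by this, and the hold-down pad presses on it. Origin: centre of its underside, z up
- swing_arm (a joint): Blue hold-down arm's swing about the upright post (rad): 0 is its stop with the pad over the deck mark, arm pointing along the shaker's -x; positive is clockwise seen from above, to the shaker's +y side, parked there at the start (1.35 to 1.7). 0.15 N m of friction; move it by the lever's ball. Arm 28 mm wide, 152 to 170 mm above the bench; pad and lever 145 mm from the post's axis
- nut_grip (a point): Middle of the knurled round brass adjuster nut on the post, on its axis, 22 mm post standing 9 to 20 mm above its top. Nut 45 mm diameter, 22 mm high; the arm's 46 mm collar lies 4 mm under it. Clockwise seen from above tightens: each rad lowers nut, arm and pad by 1.6 mm; set too loose at the start, more or less; 0.22 N m of friction; turn it with the lever up, about 1.3 rad a grasp
- lever (a joint): Red cam lever (rad): 0 upright (open), 1.57 fully down (closed), tipping outward from the arm's end, away from the post. Stays where left (0.1 N m friction). It lowers the pad by a crank: 2.9 mm at 0.2, 5.8 at 0.4, 8.5 at 0.6, 10.8 at 0.8, 12.6 at 1.0, 14 at 1.4 (over centre: it locks). Once the pad meets the boss, resistance at the ball rises from 1 N to 4 to 8 N if the nut is right
- lever_pivot (a point): The lever's pivot at the outer end of the arm, about 187 mm above the bench at the start; it moves with the arm and sinks with the nut
- lever_ball (a point): Centre of the red ball handle at the lever's end, 21 mm diameter, 80 mm from the pivot; it can be pinched from above both when up and when down
- pad (a joint): Compression of the sprung rubber pad under the arm's end (m), 25 N per mm, 0 when free. Firm resistance first felt midway of the swing gives about 0.003 with the lever down; 0.002 to 0.0043 is right; less leaves the sieve loose, more dents the lid
- switch (a joint): Pull switch (m): 0 pushed in (off), 0.012 pulled up to its detent (on). It snaps to the nearer end; about 5 N to pull or push
- switch_head (a point): Middle of the switch's round green mushroom knob on the shaker's black control strip (top 50 mm above the bench): 36 mm diameter, 20 mm high, its top 9 mm above this point, which is 71 mm above the bench when pushed in; moves straight up and down
- timer: White lab timer, 70 x 64 x 18 mm, a bystander, lying at the front right. Origin: centre of its underside
- vial_green: Vial with green cap, 32 mm diameter, 72 mm high, a bystander standing at the back left. Origin: centre of its underside
- vial_blue: Vial with blue cap, 32 mm diameter, 72 mm high, a bystander standing at the back left. Origin: centre of its underside
There are look-alikes about, which are no part of the job. What is shaped like the chip_4 but turquoise is not meant.

How it is judged:
By the outcome, as a careful person would: the job done as asked, in the order asked, and still so for the second after the job is handed in, with the robot touching nothing.
Of chip_1, chip_2, chip_3, chip_4 only 2 to 4 are there at a start; the rules pass over those that are not, and their reading is None.
At some moment in a run one of scraper may be knocked a few centimetres aside while the robot is not near it.
Once in a run the grip may slacken for a moment while it holds something.
It also fails if it takes over 210 s, if anything falls off the work surface, if the arm or the gripper's body presses on something with over 40 N, if the wrist force passes 120 N, or if a joint passes its speed limit or range.

## Robot

A 6-joint arm with a two-finger parallel gripper is mounted at the origin on a cart in front of the work surface, level with it; the furniture and walls round the work are solid. World frame = base frame: x ahead of the robot, y to its left, z up, the work surface at z = 0. Lengths are in m, angles in degrees, forces in N, time in s.
With the tool pointing down it reaches from about 0.35 to 0.775 m from the base axis. Payload 7.3 kg.
Tool frame: the origin (TCP) lies on the centre line of the jaws, within the pads' length; the fingertips stand robot.tips_ahead ahead of it and the grasp point (between the pads) lies 3 mm ahead of it (robot.tips_ahead is the distance from the TCP to the fingertips, in m); z points along the fingers, x is the direction in which the jaws open and shut, and the axes are right-handed (so a half turn about z gives the same grasp; the last joint's range is limited). The gripper opens to 92 mm and grips with 3 to 60 N. Pads are 19 mm wide; open, the fingers measure 130 mm over their backs; the gripper's body (75 mm by 190 mm) begins 47 mm behind the grasp point.
Start: joints at [58.671, 19.595, 87.324, -0, 73.075, -8.365], TCP at [0.205, 0.483, 0.249] pointing down, gripper open.
Joint ranges: [-145.02, 145.02], [-44.19, 115.74], [2.07, 154.8], [-57.11, 237.11], [16.16, 152.29], [-177.93, 177.93]. Speed limits (degrees/s): [147.25, 147.25, 180, 180, 180, 180].

## Interface

Orientations are given as a 3x3 rotation matrix whose columns are the frame's x, y, z axes.
In Python, from station import robot gives the robot as it stands. The module is installed in compiled form; this text tells all that it offers.
- The arm moves only by the tool servo_tool, never from a script. Its argument "plan" is a list of rows, each an object of numbers: "gripper": the finger opening in cm, from 0 to 9.18; "tx", "ty", "tz": the shift along the world's x, y, z in cm; "rx", "ry", "rz": the turn, a rotation vector about the world's x, y, z in degrees. In form: [{"gripper": .., "tx": .., "ty": .., "tz": .., "rx": .., "ry": .., "rz": ..}, ...]. A call has 1 to 20 rows; each row shifts and turns the commanded pose from where the row before left it; what a row does not reach is not made up. A row lasts 1/10 s, in which the tool goes at most 50 mm and 8.59 degrees, less where a joint would pass 70% of its speed; a pose out of reach is approached as far as the arm can. A call with a gripper value outside its range is refused whole. The fingers move at their own pace and stop on an object; the grip force is fixed at half the most. Time passes only in rows, so rows that do not move let the fingers close. It gives the time, the measured TCP pose, the force and the opening at its end, in the units of the state.
- robot.get_state(): the state, without advancing time (a new reading comes with each control period).
- robot.camera(name): name is "side" or "top" or "wrist"; returns the picture (384x512x3 uint8, red, green, blue); there is no depth.
- robot.camera_info(name): a dict with "fx", "fy", "cx", "cy" (pixels), "k1" (the pictures are not rectified: a ray, as slopes to the right and down, at radius r is drawn at 1 + k1 r^2 times it, then the intrinsics apply), "T" (4x4, takes a point from camera to world coordinates). Camera axes: x right, y up, looking along -z (the intrinsics and any distortion apply to the point x, -y, -z); pixel columns grow to the right and rows downward; lengths in m; the calibration is good to about 2 mm. A picture is of the moment at which its call begins: read the wrist's pose just before it. camera_info takes no time and is no camera call; for the wrist camera it gives the pose at the moment of the call.
- robot.finish_job(): hands the job in, once; it reports no verdict.
The state is a dict: "t": time; "joint_pos": joint angles; "qd": joint speeds; "joint_efforts": joint torques, N m; "eef_pos": TCP position; "orientation": TCP orientation; "wrist_force": force on the tool from outside, world axes, zero at the start; "ft_torque": the same for the moment, N m; "grip_width": finger opening in m.
Only numpy, scipy, OpenCV 4.12 (cv2) and the standard library are available. Lean on these libraries where they do the work, as an engineer would, in place of code of your own. Each camera call takes 0.05 s, during which the arm holds its last target. There are 200 camera calls.

## Working session

There is one attempt and no reset: what is moved stays moved. The work goes in short steps, Python scripts to look and compute and a tool call to move; the robot and the scene stay as the last step left them, time stands still between calls to the robot, and variables do not carry over. Pictures are saved under pics/ and viewed, about 12 in all and at most 16, crops included, and the job is handed in when it is done.

Besides the shell and the picture viewer there is one more tool, called in YAML: its name, and indented under it one key for each argument. servo_tool: Moves the arm, as the interface text tells. Its arguments: {"type":"object","properties":{"plan":{"type":"array"}},"required":["plan"]}

```bash
mkdir -p pics
cat > h.py <<'E'
import numpy as np, cv2
from station import robot
def snap(n,save):
    info=robot.camera_info(n); im=robot.camera(n); 
    cv2.imwrite('pics/'+save+'.png',im[:,:,::-1]); np.save('pics/'+save+'.npy',np.array(info,dtype=object),allow_pickle=True); return im,info
def load(save):
    return cv2.imread('pics/'+save+'.png')[:,:,::-1], np.load('pics/'+save+'.npy',allow_pickle=True).item()
def ray(info,u,v):
    K=np.array([[info['fx'],0,info['cx']],[0,info['fy'],info['cy']],[0,0,1.]])
    p=cv2.undistortPoints(np.array([[[u,v]]],float),K,np.array([info['k1'],0,0,0.]))[0,0]
    T=np.array(info['T']); d=T[:3,:3]@np.array([p[0],-p[1],-1]); return T[:3,3],d/np.linalg.norm(d)
def onz(info,u,v,z):
    o,d=ray(info,u,v); return o+d*(z-o[2])/d[2]
def two(i1,p1,i2,p2):
    o1,d1=ray(i1,*p1);o2,d2=ray(i2,*p2)
    A=np.array([d1,-d2]).T; s=np.linalg.lstsq(A,o2-o1,rcond=None)[0]
    a=o1+s[0]*d1;b=o2+s[1]*d2; return (a+b)/2,np.linalg.norm(a-b)
def proj(info,P):
    T=np.array(info['T']); c=T[:3,:3].T@(np.array(P)-T[:3,3]); x,y=c[0]/-c[2],-c[1]/-c[2]
    f=1+info['k1']*(x*x+y*y); return np.array([info['cx']+info['fx']*x*f,info['cy']+info['fy']*y*f])
E
python3 - <<'E'
from h import *
for n in ['top','side','wrist']:
    im,i=snap(n,n+'0'); print(n,{k:np.round(v,3).tolist() for k,v in i.items()})
    cv2.imwrite('pics/'+n+'0b.png',cv2.resize(im[:,:,::-1],(800,600),interpolation=cv2.INTER_CUBIC))
print(robot.tips_ahead, robot.get_state())
E
```

```text
top {'fx': 438.336, 'fy': 438.336, 'cx': 254.998, 'cy': 196.783, 'k1': -0.059, 'T': [[0.024, 0.983, -0.18, 0.362], [-1.0, 0.024, -0.002, 0.052], [0.002, 0.18, 0.984, 1.326], [0.0, 0.0, 0.0, 1.0]]}
side {'fx': 390.994, 'fy': 390.994, 'cx': 256.32, 'cy': 190.813, 'k1': -0.137, 'T': [[-0.942, 0.187, -0.278, 0.27], [-0.335, -0.575, 0.747, 0.82], [-0.02, 0.797, 0.604, 0.791], [0.0, 0.0, 0.0, 1.0]]}
wrist {'fx': 273.429, 'fy': 273.429, 'cx': 248.765, 'cy': 192.152, 'k1': 0.007, 'T': [[0.39, -0.892, -0.228, 0.144], [0.921, 0.378, 0.097, 0.51], [-0.001, -0.248, 0.969, 0.384], [0.0, 0.0, 0.0, 1.0]]}
0.022 {'t': 0.15, 'joint_pos': array([ 5.86703953e+01,  1.96250927e+01,  8.73637796e+01, -2.54528764e-04,
        7.30762007e+01, -8.36363916e+00]), 'qd': array([-0.05458121, -0.14245003, -0.13207729, -0.03218559, -0.06960314,
       -0.06331417]), 'joint_efforts': array([ 1.40469368e-03, -4.31468618e+01, -2.44355804e+01,  7.18491501e-02,
        5.36564423e-02, -4.54415010e-05]), 'eef_pos': array([0.20466614, 0.483157  , 0.24822966]), 'orientation': array([[ 3.90182745e-01,  9.20737249e-01, -5.86908953e-04],
       [ 9.20736749e-01, -3.90183153e-01, -9.72346672e-04],
       [-1.12427779e-03, -1.60995748e-04, -9.99999355e-01]]), 'wrist_force': array([ 0.08415114, -0.7858117 , -0.26166533]), 'ft_torque': array([-0.02404317,  0.01111003,  0.01469651]), 'grip_width': 0.09196032666066072}
```

View pics/top0b.png

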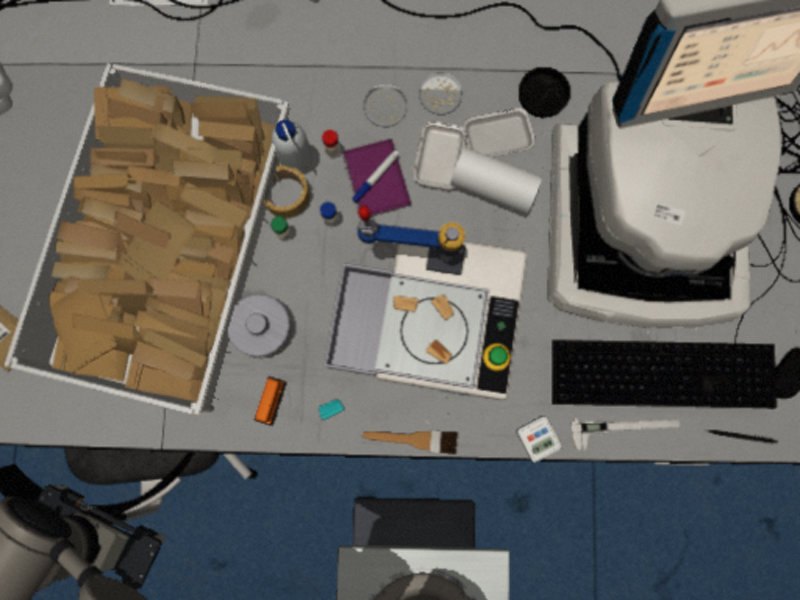

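View pics/side0b.png

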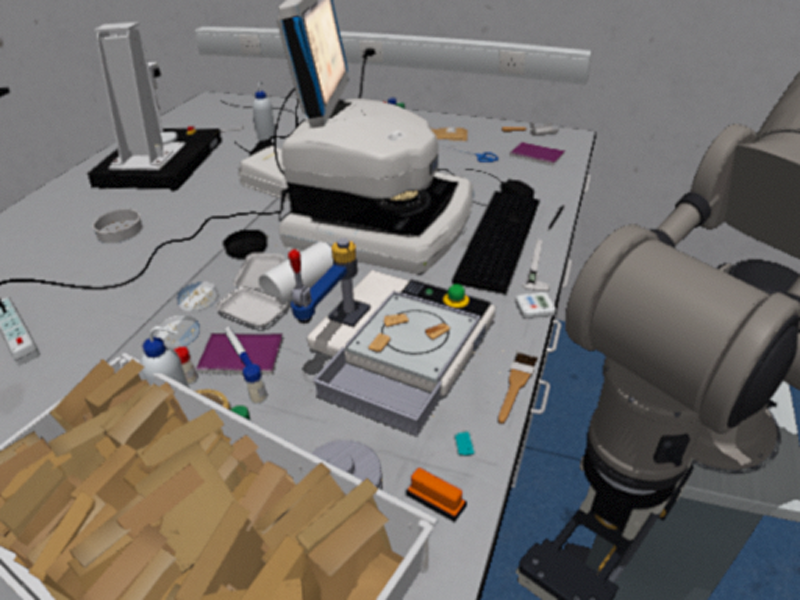

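Top view (800x600 px): 3 wood chips on the deck (405,303), (442,307), (438,350); scraper (269,400); sieve boss (257,323); green knob (498,355); nut (452,236); red ball (365,212); pan at left of the deck; the turquoise decoy at (330,409). The side view agrees. Next, measure them.

```bash
cat > m.py <<'E'
from h import *
def mask(im,lo,hi,box=None):
    h=cv2.cvtColor(np.ascontiguousarray(im),cv2.COLOR_RGB2HSV); m=cv2.inRange(h,np.array(lo),np.array(hi))
    if box:
        z=np.zeros_like(m);a,b,c,d=box;z[b:d,a:c]=m[b:d,a:c];m=z
    return m
def blobs(m,mn=12):
    cs,_=cv2.findContours(m,cv2.RETR_EXTERNAL,cv2.CHAIN_APPROX_NONE); r=[]
    for c in cs:
        if len(c)>=3:
            (x,y),wh,a=cv2.minAreaRect(c); M=cv2.moments(c)
            if M['m00']>=mn: r.append((M['m00'],M['m10']/M['m00'],M['m01']/M['m00'],c))
    return sorted(r,key=lambda t:-t[0])
E
python3 - <<'E'
from m import *
t,ti=load('top0'); s,si=load('side0')
S=lambda *b:[int(v/1.5625) for v in b]
spec={'orange':((5,180,120),(16,255,255)),'red':((172,150,100),(179,255,255)),'red2':((0,180,100),(4,255,255)),'green':((50,120,60),(80,255,255)),'brass':((17,120,100),(28,255,255)),'chip':((8,60,120),(18,200,255))}
for k,(lo,hi) in spec.items():
    for n,im,i,box in (('top',t,ti,S(220,180,560,440)),('side',s,si,S(270,220,560,520))):
        for b in blobs(mask(im,lo,hi,box))[:7]: 
            if k!='chip' or b[0]>30: print(k,n,round(b[0]),np.round(b[1:3],1), [np.round(onz(i,b[1],b[2],z)[:2],3).tolist() for z in (0.055,)])
# crop top enlarged
x0,y0,x1,y1=S(220,190,540,440)
cv2.imwrite('pics/c1.png',cv2.resize(t[y0:y1,x0:x1,::-1],None,fx=3.8,fy=3.7,interpolation=cv2.INTER_CUBIC)); print(x0,y0,x1,y1)
g=cv2.cvtColor(np.ascontiguousarray(t),cv2.COLOR_RGB2GRAY)
# sieve
x0,y0,x1,y1=S(215,280,310,370)
print('circ',cv2.HoughCircles(cv2.resize(g[y0:y1,x0:x1],None,fx=4,fy=4,interpolation=cv2.INTER_CUBIC),cv2.HOUGH_GRADIENT,1,8,param1=80,param2=25,minRadius=15,maxRadius=100),x0,y0)
E
```

```text
orange top 168 [170.4 255.7] [[0.417, 0.295]]
orange side 388 [279.4 313.5] [[0.409, 0.32]]
red2 top 24 [232.5 135.5] [[0.782, 0.128]]
red2 side 25 [187.8 162.9] [[0.889, -0.166]]
green top 80 [318.5 227.3] [[0.509, -0.133]]
green top 57 [177.9 143.2] [[0.754, 0.292]]
green side 71 [291.6 186.6] [[0.51, -0.144]]
brass top 186 [288.6 150.4] [[0.74, -0.043]]
brass top 180 [147.8 149.2] [[0.733, 0.382]]
brass top 74 [315.6 229.5] [[0.503, -0.124]]
brass top 54 [186.  127.7] [[0.804, 0.27]]
brass top 38 [283.4 195.4] [[0.601, -0.029]]
brass top 36 [142.2 125.9] [[0.807, 0.405]]
brass top 35 [259.9 194.7] [[0.602, 0.041]]
brass side 776 [198.  317.8] [[0.576, 0.39]]
brass side 114 [219.6 161.6] [[0.786, -0.208]]
brass side 58 [291.4 193.2] [[0.502, -0.111]]
brass side 45 [230.4 326.6] [[0.499, 0.387]]
brass side 37 [242.5 218.4] [[0.602, 0.046]]
brass side 23 [250.9 204.4] [[0.601, -0.021]]
chip top 403 [146.  146.1] [[0.743, 0.388]]
chip top 131 [253.3 278.4] [[0.358, 0.054]]
chip top 118 [280.7 224.7] [[0.514, -0.022]]
chip top 110 [283.1 195.9] [[0.6, -0.028]]
chip top 109 [259.  193.8] [[0.605, 0.043]]
chip side 1690 [202.8 317.6] [[0.566, 0.386]]
chip side 228 [327.9 250.3] [[0.346, 0.094]]
chip side 84 [242.5 218.8] [[0.602, 0.048]]
chip side 82 [279.3 211.3] [[0.512, -0.017]]
chip side 72 [252.5 204.2] [[0.597, -0.023]]
140 121 345 281
circ [[[112.5 114.5  78.3]
  [104.5 105.5  88.3]
  [110.5 122.5  83.8]
  [113.5 132.5  98.3]
  [127.5 117.5  81.4]
  [103.5 118.5  37.7]]] 137 179
```

View pics/c1.png

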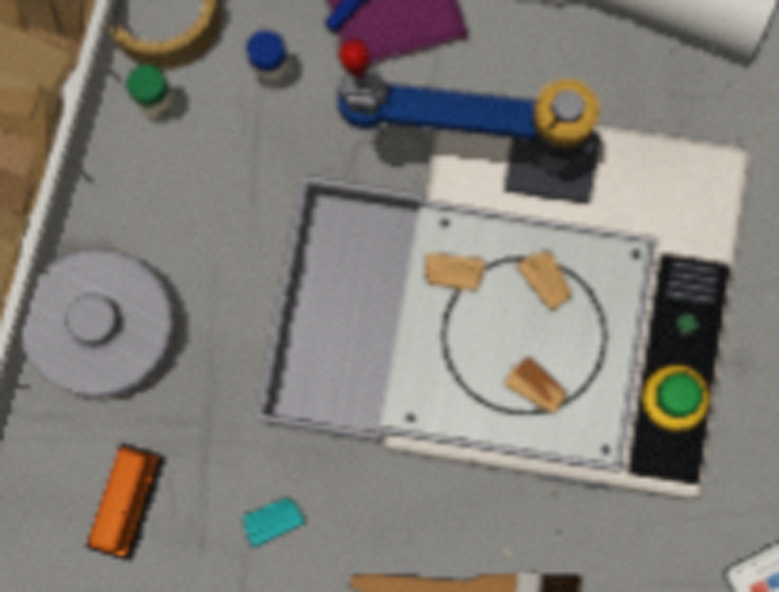

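Run:
```python
from m import *
t,ti=load('top0'); s,si=load('side0')
C=lambda x,y:(140+x/3.8-.4,121+y/3.7-.4)
P=lambda x,y,z:onz(ti,*C(x,y),z)[:2]
scr=[P(x,y,.05) for x,y in((445,222),(636,254),(605,450),(411,417))]
print('screws',np.round(scr,3), 'mean',np.mean(scr,0))
e=(scr[0]-scr[1]+scr[3]-scr[2]); f=(scr[0]-scr[3]+scr[1]-scr[2])
print('yaw y',np.degrees(np.arctan2(-e[0],e[1])),'yaw x',np.degrees(np.arctan2(f[1],f[0])))
print('ring',P(525,335,.05), 'nut top',P(567,105,.21), 'boss',P(92,320,.065),'lid',P(97,322,.045))
print('knob',P(681,394,.08),'pan corners',[np.round(P(x,y,.048),3).tolist() for x,y in((310,183),(268,416))])
print('ball',two(ti,C(355,54),si,(294/1.5625-.2,257/1.5625-.2)))
print('knob2',two(ti,C(681,394),si,(456/1.5625,291/1.5625)))
print('nut2',two(ti,C(567,105),si,(344/1.5625,245/1.5625)))
print('boss2',two(ti,C(92,320),si,(340/1.5625,463/1.5625)))
b=blobs(mask(t,(3,150,100),(16,255,255),(150,230,200,285)))[0]
r=cv2.minAreaRect(b[3]);bx=cv2.boxPoints(r);print(r,[np.round(onz(ti,*p,.046)[:2],3).tolist() for p in bx])
h=cv2.resize(t[121:281,140:345],None,fx=3.8,fy=3.7,interpolation=cv2.INTER_CUBIC)
for b in blobs(mask(h,(8,60,110),(22,220,255),(400,230,620,430)),300)[:6]:
    r=cv2.minAreaRect(b[3]);print('chip',np.round(b[1:3]),P(b[1],b[2],.059),[np.round(P(*p,.059),3).tolist() for p in cv2.boxPoints(r)])
```

```text
screws [[ 0.645  0.051]
 [ 0.623 -0.099]
 [ 0.465 -0.076]
 [ 0.487  0.073]] mean [ 0.55508852 -0.01260464]
yaw y -8.580476894961127 yaw x -8.244253466844853
ring [ 0.55485439 -0.01312284] nut top [ 0.69754713 -0.03185571] boss [0.55642952 0.32021073] lid [0.5579829 0.3204501]
knob [ 0.50703292 -0.12971685] pan corners [[0.676, 0.158], [0.486, 0.183]]
ball (array([0.71454496, 0.11367229, 0.25972706]), np.float64(0.0019964566646404613))
knob2 (array([ 0.5075596 , -0.13197758,  0.06575788]), np.float64(0.002273741498021712))
nut2 (array([ 0.69868789, -0.03361834,  0.19659968]), np.float64(0.0057575484535314775))
boss2 (array([0.55773451, 0.32201393, 0.05652868]), np.float64(3.6461420346790455e-06))
((171.0294189453125, 255.8823699951172), (10.186494827270508, 27.891597747802734), 14.03624439239502) [[0.38, 0.317], [0.459, 0.302], [0.453, 0.272], [0.374, 0.288]]
chip [536. 385.] [ 0.51376793 -0.02142129] [[0.514, 0.004], [0.54, -0.011], [0.514, -0.05], [0.489, -0.035]]
chip [545. 278.] [ 0.59945407 -0.02777423] [[0.61, -0.003], [0.628, -0.025], [0.59, -0.054], [0.572, -0.032]]
chip [454. 271.] [0.60376626 0.04323202] [[0.592, 0.068], [0.619, 0.065], [0.614, 0.018], [0.587, 0.021]]
```

servo_tool:
  plan:
    - {"tx": 2.65,"ty": -2.3,"rz": 1.5}
    - {"tx": 2.65,"ty": -2.3,"rz": 1.5}
    - {"tx": 2.65,"ty": -2.3,"rz": 1.5}
    - {"tx": 2.65,"ty": -2.3,"rz": 1.5}
    - {"tx": 2.65,"ty": -2.3,"rz": 1.5}
    - {"tx": 2.65,"ty": -2.3,"rz": 1.5}
    - {"tx": 2.65,"ty": -2.3,"rz": 1.7}
    - {"tx": 2.65,"ty": -2.5,"rz": 1.7}
    - {"tz": -3}
    - {"tz": -3}
    - {"tz": 0}
    - {"tz": 0}

```text
invalid input
```

Run:
```python
from m import *
t,ti=load('top0'); s,si=load('side0')
print('boxcorner',two(ti,(198/1.5625,410/1.5625),si,(433/1.5625,525/1.5625)), 'far',two(ti,(285/1.5625,102/1.5625),si,(122/1.5625,357/1.5625)))
im,i=snap('wrist','w1'); st=robot.get_state(); print(st['eef_pos'],np.round(st['orientation'],3).tolist())
cv2.imwrite('pics/w1b.png',cv2.resize(im[:,:,::-1],(768,576)))
for b in blobs(mask(im,(3,150,100),(16,255,255)))[:3]:
    r=cv2.minAreaRect(b[3]); print(round(b[0]),[np.round(onz(i,*p,.046)[:2],4).tolist() for p in cv2.boxPoints(r)])
```

```text
boxcorner (array([0.39038261, 0.40597618, 0.10337069]), np.float64(0.004552977562292059)) far (array([0.98157786, 0.28235473, 0.10900373]), np.float64(0.0012848098642859066))
[0.20471903 0.48320433 0.2483214 ] [[0.39, 0.921, -0.0], [0.921, -0.39, -0.001], [-0.001, -0.0, -1.0]]
```

View pics/w1b.png

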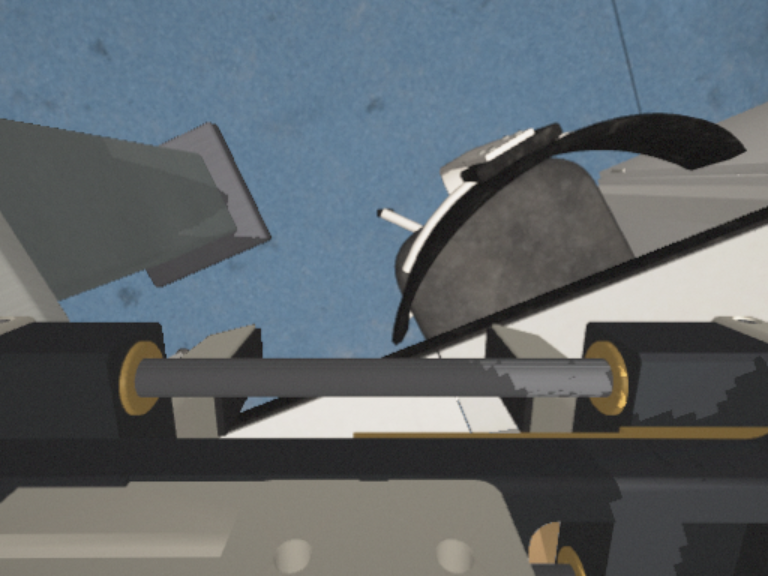

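servo_tool:
  plan:
    - {"gripper": 9.18,"tx": 2.6,"ty": -2.58,"tz": 0,"rx": 0,"ry": 0,"rz": 1.54}
    - {"gripper": 9.18,"tx": 2.6,"ty": -2.58,"tz": 0,"rx": 0,"ry": 0,"rz": 1.54}
    - {"gripper": 9.18,"tx": 2.6,"ty": -2.58,"tz": 0,"rx": 0,"ry": 0,"rz": 1.54}
    - {"gripper": 9.18,"tx": 2.6,"ty": -2.58,"tz": 0,"rx": 0,"ry": 0,"rz": 1.54}
    - {"gripper": 9.18,"tx": 2.6,"ty": -2.58,"tz": 0,"rx": 0,"ry": 0,"rz": 1.54}
    - {"gripper": 9.18,"tx": 2.6,"ty": -2.58,"tz": 0,"rx": 0,"ry": 0,"rz": 1.54}
    - {"gripper": 9.18,"tx": 2.6,"ty": -2.58,"tz": 0,"rx": 0,"ry": 0,"rz": 1.54}
    - {"gripper": 9.18,"tx": 2.6,"ty": -2.58,"tz": 0,"rx": 0,"ry": 0,"rz": 1.54}
    - {"gripper": 9.18,"tx": 0,"ty": 0,"tz": -4,"rx": 0,"ry": 0,"rz": 0}
    - {"gripper": 9.18,"tx": 0,"ty": 0,"tz": -4,"rx": 0,"ry": 0,"rz": 0}
    - {"gripper": 9.18,"tx": 0,"ty": 0,"tz": 0,"rx": 0,"ry": 0,"rz": 0}
    - {"gripper": 9.18,"tx": 0,"ty": 0,"tz": 0,"rx": 0,"ry": 0,"rz": 0}

```text
t: 1.4
eef_pos: [0.4128, 0.2771, 0.1692]
orientation: [[0.185, 0.983, -0.001], [0.983, -0.185, -0.0], [-0.0, -0.001, -1.0]]
wrist_force: [0.3, 0.3, -0.0]
grip_width: 0.0918
```

```bash
cat >> h.py <<'E'
def st():
    s=robot.get_state(); R=s['orientation']
    print('t%.2f'%s['t'],'p',np.round(s['eef_pos'],4),'yaw %.1f tilt %.1f'%(np.degrees(np.arctan2(R[1,0],R[0,0])),np.degrees(np.arccos(-R[2,2]))),'F',np.round(s['wrist_force'],1),'M',np.round(s['ft_torque'],2),'w %.4f'%s['grip_width'],'j',np.round(s['joint_pos'],0))
E
python3 - <<'E'
from m import *
st()
im,i=snap('wrist','w2');t,ti=snap('top','t2')
cv2.imwrite('pics/w2b.png',np.vstack([cv2.resize(im[:,:,::-1],(400,300)),cv2.resize(t[150:300,130:330,::-1],(400,300))]))
E
```

```text
t1.40 p [0.4128 0.2771 0.1692] yaw 79.4 tilt 0.1 F [ 0.3  0.3 -0. ] M [ 0.   -0.01  0.04] w 0.0918 j [ 25.  21.  98.   0.  60. -54.]
```

View pics/w2b.png

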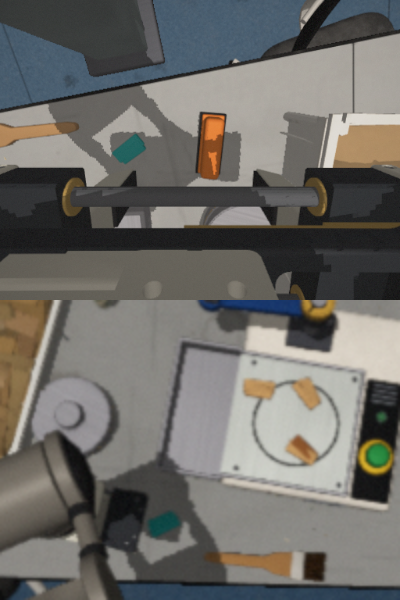

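Run:
```python
from m import *
im,i=load('w2')
b=blobs(mask(im,(3,150,60),(18,255,255),(200,120,340,240)))[0]
r=cv2.minAreaRect(b[3]); print(b[:3],r,[np.round(onz(i,*p,.046)[:2],4).tolist() for p in cv2.boxPoints(r)])
print(proj(i,[.417,.297,.046]),proj(i,[.4128,.2771,.02]))
```

```text
(2206.0, 269.68109700815955, 185.92165306739196) ((269.7823486328125, 187.0028076171875), (29.54069709777832, 82.1681900024414), 4.969740867614746) [[0.4491, 0.2738], [0.3699, 0.2953], [0.3773, 0.3221], [0.4573, 0.3027]]
[268.78031044 192.33679912] [248.08583946 185.91960116]
```

servo_tool:
  plan:
    - {"gripper": 9.18,"tx": 0,"ty": 0,"tz": -4,"rx": 0,"ry": 0,"rz": -1.5}
    - {"gripper": 9.18,"tx": 0,"ty": 0,"tz": -4,"rx": 0,"ry": 0,"rz": 0}
    - {"gripper": 9.18,"tx": 0,"ty": 0,"tz": -3,"rx": 0,"ry": 0,"rz": 0}
    - {"gripper": 9.18,"tx": 0,"ty": 0,"tz": -2.1,"rx": 0,"ry": 0,"rz": 0}
    - {"gripper": 9.18,"tx": 0,"ty": 0,"tz": 0,"rx": 0,"ry": 0,"rz": 0}
    - {"gripper": 1.5,"tx": 0,"ty": 0,"tz": 0,"rx": 0,"ry": 0,"rz": 0}
    - {"gripper": 1.5,"tx": 0,"ty": 0,"tz": 0,"rx": 0,"ry": 0,"rz": 0}
    - {"gripper": 1.5,"tx": 0,"ty": 0,"tz": 0,"rx": 0,"ry": 0,"rz": 0}
    - {"gripper": 1.5,"tx": 0,"ty": 0,"tz": 0,"rx": 0,"ry": 0,"rz": 0}
    - {"gripper": 1.5,"tx": 0,"ty": 0,"tz": 0,"rx": 0,"ry": 0,"rz": 0}
    - {"gripper": 1.5,"tx": 0,"ty": 0,"tz": 0,"rx": 0,"ry": 0,"rz": 0}
    - {"gripper": 1.5,"tx": 0,"ty": 0,"tz": 0,"rx": 0,"ry": 0,"rz": 0}
    - {"gripper": 1.5,"tx": 0,"ty": 0,"tz": 0,"rx": 0,"ry": 0,"rz": 0}
    - {"gripper": 1.5,"tx": 0,"ty": 0,"tz": 0,"rx": 0,"ry": 0,"rz": 0}

```text
t: 2.9
eef_pos: [0.4128, 0.277, 0.0377]
orientation: [[0.21, 0.978, -0.0], [0.978, -0.21, 0.0], [0.0, -0.0, -1.0]]
wrist_force: [-0.3, 0.6, 1.4]
grip_width: 0.0247
```

servo_tool:
  plan:
    - {"gripper": 1.5,"tx": 0,"ty": 0,"tz": 2,"rx": 0,"ry": 0,"rz": 0}
    - {"gripper": 1.5,"tx": 0,"ty": 0,"tz": 3,"rx": 0,"ry": 0,"rz": 0}
    - {"gripper": 1.5,"tx": 0,"ty": -1,"tz": 3,"rx": 0,"ry": 0,"rz": 0.7}
    - {"gripper": 1.5,"tx": 1,"ty": -2.7,"tz": 3,"rx": 0,"ry": 0,"rz": 1}
    - {"gripper": 1.5,"tx": 1.9,"ty": -4,"tz": 1,"rx": 0,"ry": 0,"rz": 1}
    - {"gripper": 1.5,"tx": 2,"ty": -4,"tz": 0,"rx": 0,"ry": 0,"rz": 1}
    - {"gripper": 1.5,"tx": 2,"ty": -4,"tz": 0,"rx": 0,"ry": 0,"rz": 0}
    - {"gripper": 1.5,"tx": 2,"ty": -4,"tz": 0,"rx": 0,"ry": 0,"rz": 0}
    - {"gripper": 1.5,"tx": 2,"ty": -4,"tz": 0,"rx": 0,"ry": 0,"rz": 0}
    - {"gripper": 1.5,"tx": 2,"ty": -4,"tz": 0,"rx": 0,"ry": 0,"rz": 0}
    - {"gripper": 1.5,"tx": 2,"ty": -4,"tz": 0,"rx": 0,"ry": 0,"rz": 0}
    - {"gripper": 1.5,"tx": 1.4,"ty": -3,"tz": 0,"rx": 0,"ry": 0,"rz": 0}
    - {"gripper": 1.5,"tx": 0.97,"ty": -1.01,"tz": -1,"rx": 0,"ry": 0,"rz": 0}
    - {"gripper": 1.5,"tx": 0,"ty": 0,"tz": -3,"rx": 0,"ry": 0,"rz": 0}
    - {"gripper": 1.5,"tx": 0,"ty": 0,"tz": 0,"rx": 0,"ry": 0,"rz": 0}

```text
t: 4.4
eef_pos: [0.5824, -0.0791, 0.1131]
orientation: [[0.147, 0.989, -0.01], [0.989, -0.147, 0.003], [0.001, -0.01, -1.0]]
wrist_force: [-1.0, 0.8, -1.1]
grip_width: 0.0237
```

Run:
```python
from m import *
st()
im,i=snap('wrist','w3');t,ti=snap('side','s3')
cv2.imwrite('pics/w3b.png',np.vstack([cv2.resize(im[:,:,::-1],(400,300)),cv2.resize(t[130:280,180:380,::-1],(400,300))]))
```

```text
t4.40 p [ 0.5824 -0.0791  0.1131] yaw 81.5 tilt 0.6 F [-1.   0.8 -1.1] M [ 0.03  0.04 -0.04] w 0.0237 j [-15.  34.  87.   0.  60. -97.]
```

View pics/w3b.png

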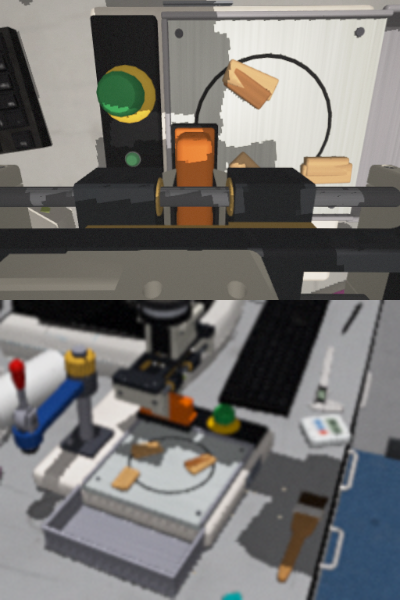

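servo_tool:
  plan:
    - {"gripper": 1.5,"tx": 0,"ty": 0,"tz": -1.0,"rx": 0,"ry": 0,"rz": 0}
    - {"gripper": 1.5,"tx": 0,"ty": 0,"tz": -1.0,"rx": 0,"ry": 0,"rz": 0}
    - {"gripper": 1.5,"tx": 0,"ty": 0,"tz": 0,"rx": 0,"ry": 0,"rz": 0}
    - {"gripper": 1.5,"tx": 0,"ty": 0,"tz": 0,"rx": 0,"ry": 0,"rz": 0}

```text
t: 4.9
eef_pos: [0.5854, -0.0799, 0.0977]
orientation: [[0.147, 0.989, -0.0], [0.989, -0.147, 0.0], [0.0, -0.0, -1.0]]
wrist_force: [-0.2, -0.1, -0.8]
grip_width: 0.0236
```

servo_tool:
  plan:
    - {"gripper": 1.5,"tx": 0,"ty": 0,"tz": -0.5,"rx": 0,"ry": 0,"rz": 0}
    - {"gripper": 1.5,"tx": 0,"ty": 0,"tz": -0.4,"rx": 0,"ry": 0,"rz": 0}
    - {"gripper": 1.5,"tx": 0,"ty": 0,"tz": 0,"rx": 0,"ry": 0,"rz": 0}
    - {"gripper": 1.5,"tx": 0,"ty": 0,"tz": 0,"rx": 0,"ry": 0,"rz": 0}

```text
t: 5.3
eef_pos: [0.5855, -0.0801, 0.0886]
orientation: [[0.147, 0.989, -0.0], [0.989, -0.147, 0.0], [0.0, -0.0, -1.0]]
wrist_force: [0.2, 0.1, -1.4]
grip_width: 0.0236
```

servo_tool:
  plan:
    - {"gripper": 1.5,"tx": 0.07,"ty": 0.5,"tz": -0.05,"rx": 0,"ry": 0,"rz": 0}
    - {"gripper": 1.5,"tx": 0.15,"ty": 1.0,"tz": 0,"rx": 0,"ry": 0,"rz": 0}
    - {"gripper": 1.5,"tx": 0.15,"ty": 1.0,"tz": 0,"rx": 0,"ry": 0,"rz": 0}
    - {"gripper": 1.5,"tx": 0.15,"ty": 1.0,"tz": 0,"rx": 0,"ry": 0,"rz": 0}
    - {"gripper": 1.5,"tx": 0.15,"ty": 1.0,"tz": 0,"rx": 0,"ry": 0,"rz": 0}
    - {"gripper": 1.5,"tx": 0.15,"ty": 1.0,"tz": 0,"rx": 0,"ry": 0,"rz": 0}
    - {"gripper": 1.5,"tx": 0.15,"ty": 1.0,"tz": 0,"rx": 0,"ry": 0,"rz": 0}
    - {"gripper": 1.5,"tx": 0.15,"ty": 1.0,"tz": 0,"rx": 0,"ry": 0,"rz": 0}
    - {"gripper": 1.5,"tx": 0.15,"ty": 1.0,"tz": 0,"rx": 0,"ry": 0,"rz": 0}
    - {"gripper": 1.5,"tx": 0.15,"ty": 1.0,"tz": 0,"rx": 0,"ry": 0,"rz": 0}
    - {"gripper": 1.5,"tx": 0.15,"ty": 1.0,"tz": 0,"rx": 0,"ry": 0,"rz": 0}
    - {"gripper": 1.5,"tx": 0.15,"ty": 1.0,"tz": 0,"rx": 0,"ry": 0,"rz": 0}
    - {"gripper": 1.5,"tx": 0.15,"ty": 1.0,"tz": 0,"rx": 0,"ry": 0,"rz": 0}
    - {"gripper": 1.5,"tx": 0.15,"ty": 1.0,"tz": 0,"rx": 0,"ry": 0,"rz": 0}
    - {"gripper": 1.5,"tx": 0.15,"ty": 1.0,"tz": 0,"rx": 0,"ry": 0,"rz": 0}
    - {"gripper": 1.5,"tx": 0.15,"ty": 1.2,"tz": 0,"rx": 0,"ry": 0,"rz": 0}
    - {"gripper": 1.5,"tx": 0.15,"ty": 0.8,"tz": 0,"rx": 0,"ry": 0,"rz": 0}
    - {"gripper": 1.5,"tx": 0,"ty": 0,"tz": 0,"rx": 0,"ry": 0,"rz": 0}
    - {"gripper": 1.5,"tx": 0,"ty": 0,"tz": 0,"rx": 0,"ry": 0,"rz": 0}

```text
t: 7.2
eef_pos: [0.6102, 0.085, 0.0882]
orientation: [[0.146, 0.989, -0.0], [0.989, -0.146, -0.0], [-0.0, -0.0, -1.0]]
wrist_force: [-0.1, -1.2, -2.0]
grip_width: 0.0239
```

Run:
```python
from m import *
st()
im,i=snap('wrist','w4');t,ti=snap('side','s4')
cv2.imwrite('pics/w4b.png',np.vstack([cv2.resize(im[:,:,::-1],(400,300)),cv2.resize(t[130:280,180:380,::-1],(400,300))]))
```

```text
t7.20 p [0.6102 0.085  0.0882] yaw 81.6 tilt 0.0 F [-0.1 -1.2 -2. ] M [0.02 0.07 0.05] w 0.0239 j [  1.  38.  83.  -0.  59. -81.]
```

View pics/w4b.png

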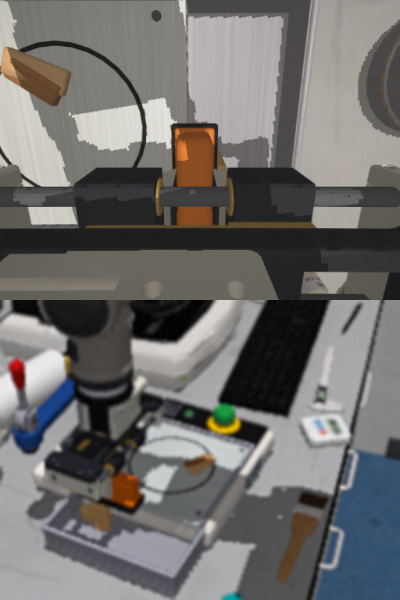

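servo_tool:
  plan:
    - {"gripper": 1.5,"tx": 0.11,"ty": 0.75,"tz": 0,"rx": 0,"ry": 0,"rz": 0}
    - {"gripper": 1.5,"tx": 0.11,"ty": 0.75,"tz": 0,"rx": 0,"ry": 0,"rz": 0}
    - {"gripper": 1.5,"tx": 0,"ty": 0,"tz": 0,"rx": 0,"ry": 0,"rz": 0}
    - {"gripper": 1.5,"tx": 0,"ty": 0,"tz": 2.5,"rx": 0,"ry": 0,"rz": 0}
    - {"gripper": 1.5,"tx": 0,"ty": 0,"tz": 2.5,"rx": 0,"ry": 0,"rz": 0}
    - {"gripper": 1.5,"tx": -1.6,"ty": -2.6,"tz": 0,"rx": 0,"ry": 0,"rz": 0}
    - {"gripper": 1.5,"tx": -1.6,"ty": -2.6,"tz": 0,"rx": 0,"ry": 0,"rz": 0}
    - {"gripper": 1.5,"tx": -1.6,"ty": -2.6,"tz": 0,"rx": 0,"ry": 0,"rz": 0}
    - {"gripper": 1.5,"tx": -1.6,"ty": -2.6,"tz": 0,"rx": 0,"ry": 0,"rz": 0}
    - {"gripper": 1.5,"tx": -1.6,"ty": -2.6,"tz": 0,"rx": 0,"ry": 0,"rz": 0}
    - {"gripper": 1.5,"tx": -1.6,"ty": -2.6,"tz": 0,"rx": 0,"ry": 0,"rz": 0}
    - {"gripper": 1.5,"tx": -1.03,"ty": -1.44,"tz": -1,"rx": 0,"ry": 0,"rz": 0}
    - {"gripper": 1.5,"tx": 0,"ty": 0,"tz": -1.5,"rx": 0,"ry": 0,"rz": 0}
    - {"gripper": 1.5,"tx": 0,"ty": 0,"tz": 0,"rx": 0,"ry": 0,"rz": 0}
    - {"gripper": 1.5,"tx": 0,"ty": 0,"tz": 0,"rx": 0,"ry": 0,"rz": 0}

```text
t: 8.8
eef_pos: [0.5063, -0.0704, 0.1135]
orientation: [[0.147, 0.989, -0.0], [0.989, -0.147, 0.0], [0.0, -0.0, -1.0]]
wrist_force: [1.4, 0.0, -1.3]
grip_width: 0.0235
```

Run:
```python
from m import *
st()
im,i=snap('wrist','w5');t,ti=snap('side','s5');t2,_=snap('top','t5')
cv2.imwrite('pics/w5b.png',np.vstack([cv2.resize(im[:,:,::-1],(400,300)),cv2.resize(t[130:280,180:380,::-1],(400,300))]))
```

```text
t8.80 p [ 0.5063 -0.0704  0.1135] yaw 81.6 tilt 0.0 F [ 1.4  0.  -1.3] M [ 0.06  0.03 -0.04] w 0.0235 j [-17.  27. 100.   0.  53. -98.]
```

View pics/w5b.png

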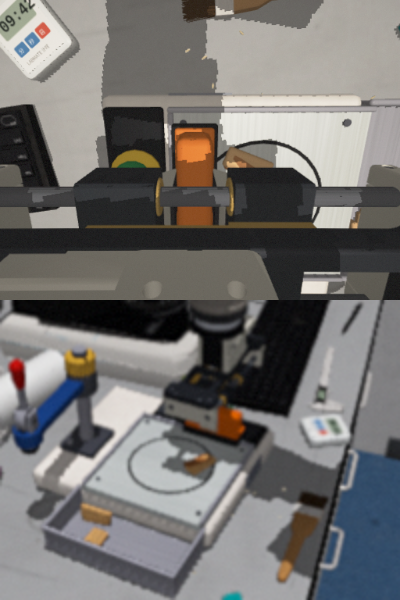

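servo_tool:
  plan:
    - {"gripper": 1.5,"tx": 0,"ty": 0,"tz": -1.0,"rx": 0,"ry": 0,"rz": 0}
    - {"gripper": 1.5,"tx": 0,"ty": 0,"tz": -0.8,"rx": 0,"ry": 0,"rz": 0}
    - {"gripper": 1.5,"tx": 0,"ty": 0,"tz": -0.4,"rx": 0,"ry": 0,"rz": 0}
    - {"gripper": 1.5,"tx": 0,"ty": 0,"tz": -0.3,"rx": 0,"ry": 0,"rz": 0}
    - {"gripper": 1.5,"tx": 0,"ty": 0,"tz": 0,"rx": 0,"ry": 0,"rz": 0}
    - {"gripper": 1.5,"tx": 0,"ty": 0,"tz": 0,"rx": 0,"ry": 0,"rz": 0}

```text
t: 9.55
eef_pos: [0.5062, -0.0705, 0.0881]
orientation: [[0.147, 0.989, 0.0], [0.989, -0.147, 0.0], [0.0, 0.0, -1.0]]
wrist_force: [-0.3, 0.1, -2.1]
grip_width: 0.0235
```

servo_tool:
  plan:
    - {"gripper": 1.5,"tx": 0.07,"ty": 0.5,"tz": 0,"rx": 0,"ry": 0,"rz": 0}
    - {"gripper": 1.5,"tx": 0.15,"ty": 1.0,"tz": 0,"rx": 0,"ry": 0,"rz": 0}
    - {"gripper": 1.5,"tx": 0.15,"ty": 1.0,"tz": 0,"rx": 0,"ry": 0,"rz": 0}
    - {"gripper": 1.5,"tx": 0.15,"ty": 1.0,"tz": 0,"rx": 0,"ry": 0,"rz": 0}
    - {"gripper": 1.5,"tx": 0.15,"ty": 1.0,"tz": 0,"rx": 0,"ry": 0,"rz": 0}
    - {"gripper": 1.5,"tx": 0.15,"ty": 1.0,"tz": 0,"rx": 0,"ry": 0,"rz": 0}
    - {"gripper": 1.5,"tx": 0.15,"ty": 1.0,"tz": 0,"rx": 0,"ry": 0,"rz": 0}
    - {"gripper": 1.5,"tx": 0.15,"ty": 1.0,"tz": 0,"rx": 0,"ry": 0,"rz": 0}
    - {"gripper": 1.5,"tx": 0.15,"ty": 1.0,"tz": 0,"rx": 0,"ry": 0,"rz": 0}
    - {"gripper": 1.5,"tx": 0.15,"ty": 1.0,"tz": 0,"rx": 0,"ry": 0,"rz": 0}
    - {"gripper": 1.5,"tx": 0.15,"ty": 1.0,"tz": 0,"rx": 0,"ry": 0,"rz": 0}
    - {"gripper": 1.5,"tx": 0.15,"ty": 1.0,"tz": 0,"rx": 0,"ry": 0,"rz": 0}
    - {"gripper": 1.5,"tx": 0.15,"ty": 1.0,"tz": 0,"rx": 0,"ry": 0,"rz": 0}
    - {"gripper": 1.5,"tx": 0.15,"ty": 1.0,"tz": 0,"rx": 0,"ry": 0,"rz": 0}
    - {"gripper": 1.5,"tx": 0.15,"ty": 1.0,"tz": 0,"rx": 0,"ry": 0,"rz": 0}
    - {"gripper": 1.5,"tx": 0.15,"ty": 1.2,"tz": 0,"rx": 0,"ry": 0,"rz": 0}
    - {"gripper": 1.5,"tx": 0.15,"ty": 1.2,"tz": 0,"rx": 0,"ry": 0,"rz": 0}
    - {"gripper": 1.5,"tx": 0.15,"ty": 1.0,"tz": 0,"rx": 0,"ry": 0,"rz": 0}
    - {"gripper": 1.5,"tx": 0,"ty": 0,"tz": 0,"rx": 0,"ry": 0,"rz": 0}
    - {"gripper": 1.5,"tx": 0,"ty": 0,"tz": 0,"rx": 0,"ry": 0,"rz": 0}

```text
t: 11.55
eef_pos: [0.5355, 0.1099, 0.0923]
orientation: [[0.147, 0.989, 0.009], [0.989, -0.147, 0.001], [0.003, 0.009, -1.0]]
wrist_force: [-1.0, 1.1, 22.4]
grip_width: 0.0237
```

servo_tool:
  plan:
    - {"gripper": 1.5,"tx": 0,"ty": 0,"tz": 1.5,"rx": 0,"ry": 0,"rz": 0}
    - {"gripper": 1.5,"tx": 0,"ty": 0,"tz": 3,"rx": 0,"ry": 0,"rz": 0}
    - {"gripper": 1.5,"tx": -0.3,"ty": -2,"tz": 3,"rx": 0,"ry": 0,"rz": 0}
    - {"gripper": 1.5,"tx": -0.6,"ty": -4,"tz": 1,"rx": 0,"ry": 0,"rz": 0}
    - {"gripper": 1.5,"tx": -0.6,"ty": -4,"tz": 0,"rx": 0,"ry": 0,"rz": 0}
    - {"gripper": 1.5,"tx": 0,"ty": 0,"tz": 0,"rx": 0,"ry": 0,"rz": 0}

```text
t: 12.15
eef_pos: [0.5171, 0.0052, 0.1738]
orientation: [[0.151, 0.989, 0.001], [0.989, -0.151, -0.001], [-0.001, 0.001, -1.0]]
wrist_force: [-0.5, 0.9, -1.9]
grip_width: 0.024
```

Run:
```python
from m import *
st()
im,i=snap('wrist','w6');t,ti=snap('side','s6')
cv2.imwrite('pics/w6b.png',np.vstack([cv2.resize(im[:,:,::-1],(400,300)),cv2.resize(t[130:280,180:380,::-1],(400,300),interpolation=cv2.INTER_CUBIC)]))
```

```text
t12.15 p [0.5171 0.0052 0.1738] yaw 81.3 tilt 0.1 F [-0.5  0.9 -1.9] M [ 0.08  0.02 -0.02] w 0.0240 j [ -8.  23.  95.  -0.  62. -89.]
```

View pics/w6b.png

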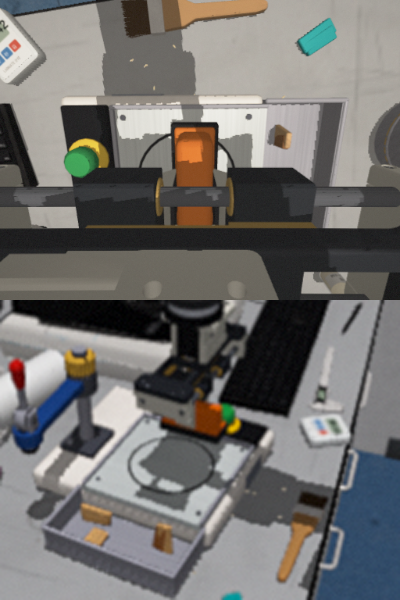

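servo_tool:
  plan:
    - {"gripper": 1.5,"tx": -1.3,"ty": 3.38,"tz": 0,"rx": 0,"ry": 0,"rz": 0}
    - {"gripper": 1.5,"tx": -1.3,"ty": 3.38,"tz": 0,"rx": 0,"ry": 0,"rz": 0}
    - {"gripper": 1.5,"tx": -1.3,"ty": 3.38,"tz": 0,"rx": 0,"ry": 0,"rz": 0}
    - {"gripper": 1.5,"tx": -1.3,"ty": 3.38,"tz": 0,"rx": 0,"ry": 0,"rz": 0}
    - {"gripper": 1.5,"tx": -1.3,"ty": 3.38,"tz": 0,"rx": 0,"ry": 0,"rz": 0}
    - {"gripper": 1.5,"tx": -1.3,"ty": 3.38,"tz": 0,"rx": 0,"ry": 0,"rz": 0}
    - {"gripper": 1.5,"tx": -1.3,"ty": 3.38,"tz": 0,"rx": 0,"ry": 0,"rz": -1}
    - {"gripper": 1.5,"tx": -1.3,"ty": 3.38,"tz": 0,"rx": 0,"ry": 0,"rz": -2}
    - {"gripper": 1.5,"tx": 0,"ty": 0,"tz": -3.5,"rx": 0,"ry": 0,"rz": 0}
    - {"gripper": 1.5,"tx": 0,"ty": 0,"tz": -3.5,"rx": 0,"ry": 0,"rz": 0}
    - {"gripper": 1.5,"tx": 0,"ty": 0,"tz": -3,"rx": 0,"ry": 0,"rz": 0}
    - {"gripper": 1.5,"tx": 0,"ty": 0,"tz": -2,"rx": 0,"ry": 0,"rz": 0}
    - {"gripper": 1.5,"tx": 0,"ty": 0,"tz": -1,"rx": 0,"ry": 0,"rz": 0}
    - {"gripper": 1.5,"tx": 0,"ty": 0,"tz": 0,"rx": 0,"ry": 0,"rz": 0}
    - {"gripper": 1.5,"tx": 0,"ty": 0,"tz": 0,"rx": 0,"ry": 0,"rz": 0}

```text
t: 13.75
eef_pos: [0.4136, 0.2797, 0.0438]
orientation: [[0.198, 0.98, 0.001], [0.98, -0.198, 0.001], [0.001, 0.001, -1.0]]
wrist_force: [0.0, 0.3, -1.0]
grip_width: 0.0239
```

servo_tool:
  plan:
    - {"gripper": 1.5,"tx": 0,"ty": 0,"tz": -0.3,"rx": 0,"ry": 0,"rz": 0}
    - {"gripper": 1.5,"tx": 0,"ty": 0,"tz": -0.28,"rx": 0,"ry": 0,"rz": 0}
    - {"gripper": 1.5,"tx": 0,"ty": 0,"tz": 0,"rx": 0,"ry": 0,"rz": 0}
    - {"gripper": 6,"tx": 0,"ty": 0,"tz": 0,"rx": 0,"ry": 0,"rz": 0}
    - {"gripper": 6,"tx": 0,"ty": 0,"tz": 0,"rx": 0,"ry": 0,"rz": 0}
    - {"gripper": 6,"tx": 0,"ty": 0,"tz": 0,"rx": 0,"ry": 0,"rz": 0}
    - {"gripper": 6,"tx": 0,"ty": 0,"tz": 0,"rx": 0,"ry": 0,"rz": 0}
    - {"gripper": 6,"tx": 0,"ty": 0,"tz": 2,"rx": 0,"ry": 0,"rz": 0}
    - {"gripper": 6,"tx": 0,"ty": 0,"tz": 3,"rx": 0,"ry": 0,"rz": 0}
    - {"gripper": 9.1,"tx": 0,"ty": 0,"tz": 4,"rx": 0,"ry": 0,"rz": 0}
    - {"gripper": 9.1,"tx": 0,"ty": 0,"tz": 4,"rx": 0,"ry": 0,"rz": 0}
    - {"gripper": 9.1,"tx": 0,"ty": 0,"tz": 3,"rx": 0,"ry": 0,"rz": -5}

```text
t: 14.95
eef_pos: [0.4136, 0.279, 0.1999]
orientation: [[0.284, 0.959, 0.002], [0.959, -0.284, 0.001], [0.001, 0.002, -1.0]]
wrist_force: [1.6, 0.3, 0.1]
grip_width: 0.0796
```

servo_tool:
  plan:
    - {"gripper": 9.1,"tx": 1.3,"ty": 0.38,"tz": 0,"rx": 0,"ry": 0,"rz": -7.8}
    - {"gripper": 9.1,"tx": 1.3,"ty": 0.38,"tz": 0,"rx": 0,"ry": 0,"rz": -7.8}
    - {"gripper": 9.1,"tx": 1.3,"ty": 0.38,"tz": 0,"rx": 0,"ry": 0,"rz": -7.8}
    - {"gripper": 9.1,"tx": 1.3,"ty": 0.38,"tz": 0,"rx": 0,"ry": 0,"rz": -7.8}
    - {"gripper": 9.1,"tx": 1.3,"ty": 0.38,"tz": 0,"rx": 0,"ry": 0,"rz": -7.8}
    - {"gripper": 9.1,"tx": 1.3,"ty": 0.38,"tz": 0,"rx": 0,"ry": 0,"rz": -7.8}
    - {"gripper": 9.1,"tx": 1.3,"ty": 0.38,"tz": 0,"rx": 0,"ry": 0,"rz": -7.8}
    - {"gripper": 9.1,"tx": 1.3,"ty": 0.38,"tz": 0,"rx": 0,"ry": 0,"rz": -7.8}
    - {"gripper": 9.1,"tx": 1.3,"ty": 0.38,"tz": 0,"rx": 0,"ry": 0,"rz": -7.8}
    - {"gripper": 9.1,"tx": 1.3,"ty": 0.38,"tz": 0,"rx": 0,"ry": 0,"rz": -7.8}
    - {"gripper": 9.1,"tx": 1.3,"ty": 0.4,"tz": 0,"rx": 0,"ry": 0,"rz": -7.8}
    - {"gripper": 9.1,"tx": 0,"ty": 0,"tz": -1,"rx": 0,"ry": 0,"rz": 0}
    - {"gripper": 9.1,"tx": 0,"ty": 0,"tz": -1,"rx": 0,"ry": 0,"rz": 0}
    - {"gripper": 9.1,"tx": 0,"ty": 0,"tz": 0,"rx": 0,"ry": 0,"rz": 0}

```text
t: 16.35
eef_pos: [0.5545, 0.3202, 0.1748]
orientation: [[0.978, -0.209, -0.005], [-0.209, -0.978, -0.002], [-0.004, 0.003, -1.0]]
wrist_force: [-0.7, 0.5, 0.0]
grip_width: 0.091
```

Run:
```python
from m import *
st()
im,i=snap('wrist','w7')
cv2.imwrite('pics/w7b.png',im[:,:,::-1])
print(proj(i,[.5572,.321,.065]),proj(i,[.5572,.381,.045]))
```

```text
t16.35 p [0.5545 0.3202 0.1748] yaw -12.1 tilt 0.3 F [-0.7  0.5  0. ] M [-0.13  0.04  0.05] w 0.0910 j [23. 35. 73. -0. 72. 35.]
[251.66738897 194.78727608] [238.41560638 129.5400359 ]
```

View pics/w7b.png

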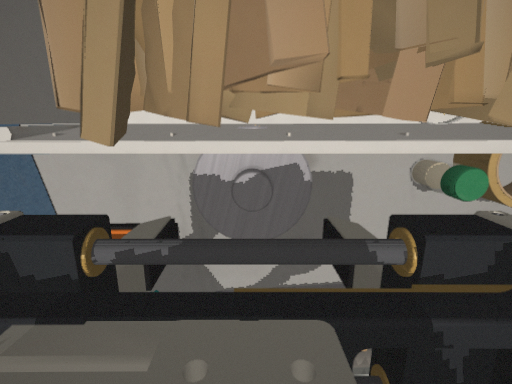

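Run:
```python
from m import *
im,i=load('w7')
g=cv2.cvtColor(np.ascontiguousarray(im),cv2.COLOR_RGB2GRAY)
c=cv2.HoughCircles(cv2.resize(g[150:235,190:320],None,fx=3,fy=3,interpolation=cv2.INTER_CUBIC),cv2.HOUGH_GRADIENT,1,10,param1=60,param2=20,minRadius=45,maxRadius=80)[0][:5];print([(190+a/3,150+b/3,r/3) for a,b,r in c])
for a,b,r in c[:3]: print(onz(i,190+a/3,150+b/3,.065))
print(onz(i,253,190,.065),'wall inner/outer',onz(i,250,150,.106),onz(i,400,150,.106), 'lidedge',onz(i,195,190,.045),onz(i,311,190,.045))
```

```text
[(np.float32(252.16667), np.float32(189.16667), np.float32(20.699999))]
[0.55876743 0.3261743  0.065     ]
[0.55935835 0.325235   0.065     ] wall inner/outer [0.56511442 0.36580944 0.106     ] [0.67382898 0.34247139 0.106     ] lidedge [0.50170475 0.33245352 0.045     ] [0.61533879 0.30818716 0.045     ]
```

servo_tool:
  plan:
    - {"gripper": 9.1,"tx": 0.1,"ty": 0.05,"tz": -3,"rx": 0,"ry": 0,"rz": 0}
    - {"gripper": 9.1,"tx": 0,"ty": 0,"tz": -3,"rx": 0,"ry": 0,"rz": 0}
    - {"gripper": 9.1,"tx": 0,"ty": 0,"tz": -2,"rx": 0,"ry": 0,"rz": 0}
    - {"gripper": 9.1,"tx": 0,"ty": 0,"tz": -1,"rx": 0,"ry": 0,"rz": 0}
    - {"gripper": 9.1,"tx": 0,"ty": 0,"tz": 0,"rx": 0,"ry": 0,"rz": 0}
    - {"gripper": 9.1,"tx": 0,"ty": 0,"tz": 0,"rx": 0,"ry": 0,"rz": 0}

```text
t: 17.0
eef_pos: [0.5578, 0.3217, 0.0886]
orientation: [[0.977, -0.212, 0.002], [-0.212, -0.977, 0.001], [0.001, -0.001, -1.0]]
wrist_force: [0.3, 0.1, 0.3]
grip_width: 0.0909
```

Run:
```python
from m import *
st()
im,i=snap('wrist','w8')
g=cv2.cvtColor(np.ascontiguousarray(im),cv2.COLOR_RGB2GRAY)
c=cv2.HoughCircles(g,cv2.HOUGH_GRADIENT,1,10,param1=60,param2=20,minRadius=18,maxRadius=60);print(c)
if c is not None:
  for a,b,r in c[0][:4]: print(a,b,r,onz(i,a,b,.065))
print(proj(i,[.5588,.3245,.065]))
```

```text
t17.00 p [0.5578 0.3217 0.0886] yaw -12.2 tilt 0.1 F [0.3 0.1 0.3] M [-0.12  0.08 -0.05] w 0.0909 j [23. 40. 78. -0. 61. 35.]
[[[247.5 222.5  29.9]
  [374.5 256.5  42.7]
  [224.5 116.5  50.6]
  [246.5 233.5  30.8]
  [137.5 201.5  41.6]
  [135.5 269.5  23.9]
  [213.5 107.5  34.9]
  [137.5 219.5  36.8]
  [484.5 193.5  22.9]
  [385.5 256.5  21.6]
  [363.5 262.5  29.2]
  [234.5 105.5  27. ]
  [256.5 227.5  22.9]
  [222.5 102.5  25. ]
  [433.5 234.5  21.1]]]
247.5 222.5 29.9 [0.55859654 0.32832249 0.065     ]
374.5 256.5 42.7 [0.63323903 0.28843687 0.065     ]
224.5 116.5 50.6 [0.55943224 0.39302754 0.065     ]
246.5 233.5 30.8 [0.55642473 0.32130144 0.065     ]
[249.12251185 228.07449305]
```

servo_tool:
  plan:
    - {"gripper": 9.1,"tx": 0,"ty": 0,"tz": -1,"rx": 0,"ry": 0,"rz": 0}
    - {"gripper": 9.1,"tx": 0,"ty": 0,"tz": -0.8,"rx": 0,"ry": 0,"rz": 0}
    - {"gripper": 9.1,"tx": 0,"ty": 0,"tz": 0,"rx": 0,"ry": 0,"rz": 0}
    - {"gripper": 3,"tx": 0,"ty": 0,"tz": 0,"rx": 0,"ry": 0,"rz": 0}
    - {"gripper": 3,"tx": 0,"ty": 0,"tz": 0,"rx": 0,"ry": 0,"rz": 0}
    - {"gripper": 3,"tx": 0,"ty": 0,"tz": 0,"rx": 0,"ry": 0,"rz": 0}
    - {"gripper": 3,"tx": 0,"ty": 0,"tz": 0,"rx": 0,"ry": 0,"rz": 0}
    - {"gripper": 3,"tx": 0,"ty": 0,"tz": 0,"rx": 0,"ry": 0,"rz": 0}
    - {"gripper": 3,"tx": 0,"ty": 0,"tz": 0,"rx": 0,"ry": 0,"rz": 0}
    - {"gripper": 3,"tx": 0,"ty": 0,"tz": 0,"rx": 0,"ry": 0,"rz": 0}

```text
t: 18.05
eef_pos: [0.5573, 0.3214, 0.0695]
orientation: [[0.977, -0.212, 0.0], [-0.212, -0.977, -0.0], [0.0, -0.0, -1.0]]
wrist_force: [0.2, -0.8, -1.2]
grip_width: 0.0396
```

servo_tool:
  plan:
    - {"gripper": 3,"tx": 0,"ty": 0,"tz": 1,"rx": 0,"ry": 0,"rz": 0}
    - {"gripper": 3,"tx": 0,"ty": -0.2,"tz": 2,"rx": 0,"ry": 0,"rz": 0}
    - {"gripper": 3,"tx": 0,"ty": -0.5,"tz": 3,"rx": 0,"ry": 0,"rz": 0}
    - {"gripper": 3,"tx": 0,"ty": -1,"tz": 3,"rx": 0,"ry": 0,"rz": 0}
    - {"gripper": 3,"tx": 0,"ty": -2,"tz": 0,"rx": 0,"ry": 0,"rz": 0}
    - {"gripper": 3,"tx": 0,"ty": -3,"tz": 0,"rx": 0,"ry": 0,"rz": 0}
    - {"gripper": 3,"tx": 0,"ty": -3,"tz": 0,"rx": 0,"ry": 0,"rz": 0}
    - {"gripper": 3,"tx": 0,"ty": -3,"tz": 0,"rx": 0,"ry": 0,"rz": 0}
    - {"gripper": 3,"tx": 0,"ty": -3,"tz": 0,"rx": 0,"ry": 0,"rz": 0}
    - {"gripper": 3,"tx": 0,"ty": -3,"tz": 0,"rx": 0,"ry": 0,"rz": 0}
    - {"gripper": 3,"tx": 0,"ty": -3,"tz": 0,"rx": 0,"ry": 0,"rz": 0}
    - {"gripper": 3,"tx": 0,"ty": -3,"tz": 0,"rx": 0,"ry": 0,"rz": 0}
    - {"gripper": 3,"tx": 0,"ty": -3,"tz": 0,"rx": 0,"ry": 0,"rz": 0}
    - {"gripper": 3,"tx": 0,"ty": -3,"tz": 0,"rx": 0,"ry": 0,"rz": 0}
    - {"gripper": 3,"tx": -0.2,"ty": -2,"tz": 0,"rx": 0,"ry": 0,"rz": 0}
    - {"gripper": 3,"tx": 0,"ty": -1,"tz": 0,"rx": 0,"ry": 0,"rz": 0}
    - {"gripper": 3,"tx": 0,"ty": 0,"tz": -1,"rx": 0,"ry": 0,"rz": 0}
    - {"gripper": 3,"tx": 0,"ty": 0,"tz": 0,"rx": 0,"ry": 0,"rz": 0}
    - {"gripper": 3,"tx": 0,"ty": 0,"tz": 0,"rx": 0,"ry": 0,"rz": 0}

```text
t: 19.95
eef_pos: [0.5549, -0.0144, 0.1488]
orientation: [[0.977, -0.211, -0.001], [-0.211, -0.977, 0.001], [-0.002, -0.0, -1.0]]
wrist_force: [0.5, 0.1, -4.2]
grip_width: 0.0383
```

Run:
```python
from m import *
st()
im,i=snap('wrist','w9');t,ti=snap('side','s9');t2,_=snap('top','t9')
cv2.imwrite('pics/w9b.png',np.vstack([cv2.resize(im[:,:,::-1],(400,300)),cv2.resize(t[130:280,180:380,::-1],(400,300),interpolation=cv2.INTER_CUBIC)]))
```

```text
t19.95 p [ 0.5549 -0.0144  0.1488] yaw -12.2 tilt 0.1 F [ 0.5  0.1 -4.2] M [-0.14  0.13 -0.02] w 0.0383 j [-9. 28. 90.  0. 61.  3.]
```

View pics/w9b.png

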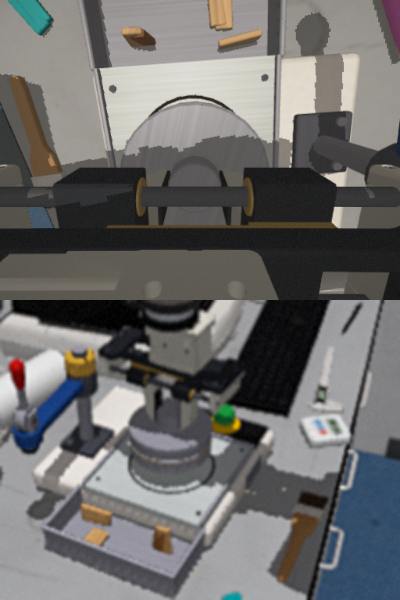

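Run:
```python
from m import *
from scipy.optimize import least_squares
im,i=load('w9'); g=cv2.GaussianBlur(cv2.cvtColor(np.ascontiguousarray(im),cv2.COLOR_RGB2GRAY),(3,3),0).astype(float)
z=.1243
P=[]
c0=np.array([.5549,-.0114])
for a in np.radians(np.arange(20,145,4)):
    rs=np.arange(.050,.072,.0005); v=[]
    for r in rs:
        u=proj(i,[c0[0]+r*np.cos(a),c0[1]+r*np.sin(a),z]); v.append(cv2.getRectSubPix(g.astype(np.float32),(1,1),(float(u[0]),float(u[1])))[0,0])
    d=np.abs(np.diff(v)); k=np.argmax(d); P.append((c0[0]+rs[k]*np.cos(a),c0[1]+rs[k]*np.sin(a),d[k]))
P=np.array(P)
f=lambda c:np.hypot(P[:,0]-c[0],P[:,1]-c[1])-.06
s=least_squares(f,c0,loss='soft_l1',f_scale=.001);print(s.x,np.round(f(s.x)*1000,1).tolist())
s=least_squares(lambda c:np.hypot(P[:,0]-c[0],P[:,1]-c[1])-c[2],[*c0,.06],loss='soft_l1',f_scale=.001);print(s.x)
```

```text
[ 0.55548119 -0.01021391] [10.1, -1.0, -1.6, -1.6, -1.7, -1.7, -1.7, -0.8, -0.3, 0.7, 1.2, 1.7, 2.2, 2.7, 0.7, 0.7, 2.8, 2.8, -0.2, -0.6, 0.9, 0.5, -0.4, -1.4, -1.8, -2.2, -2.1, -1.6, -2.0, -0.9, 10.2, 7.8]
[ 0.55637382 -0.00558952  0.05599871]
```

servo_tool:
  plan:
    - {"gripper": 3,"tx": 0,"ty": -0.25,"tz": -1,"rx": 0,"ry": 0,"rz": 0}
    - {"gripper": 3,"tx": 0,"ty": 0,"tz": -1,"rx": 0,"ry": 0,"rz": 0}
    - {"gripper": 3,"tx": 0,"ty": 0,"tz": -0.6,"rx": 0,"ry": 0,"rz": 0}
    - {"gripper": 3,"tx": 0,"ty": 0,"tz": 0,"rx": 0,"ry": 0,"rz": 0}
    - {"gripper": 3,"tx": 0,"ty": 0,"tz": 0,"rx": 0,"ry": 0,"rz": 0}

```text
t: 20.6
eef_pos: [0.5553, -0.0181, 0.1231]
orientation: [[0.977, -0.212, -0.0], [-0.212, -0.977, 0.0], [-0.0, -0.0, -1.0]]
wrist_force: [-0.2, -0.3, -5.5]
grip_width: 0.0378
```

servo_tool:
  plan:
    - {"gripper": 3,"tx": 0,"ty": 0.05,"tz": -0.2,"rx": 0,"ry": 0,"rz": 0}
    - {"gripper": 3,"tx": 0,"ty": 0,"tz": -0.15,"rx": 0,"ry": 0,"rz": 0}
    - {"gripper": 3,"tx": 0,"ty": 0,"tz": 0,"rx": 0,"ry": 0,"rz": 0}

```text
t: 20.9
eef_pos: [0.5553, -0.0175, 0.1199]
orientation: [[0.977, -0.212, 0.0], [-0.212, -0.977, 0.0], [0.0, -0.0, -1.0]]
wrist_force: [-0.1, 0.2, -5.2]
grip_width: 0.0381
```

servo_tool:
  plan:
    - {"gripper": 3,"tx": 0,"ty": 0,"tz": -0.07,"rx": 0,"ry": 0,"rz": 0}
    - {"gripper": 3,"tx": 0,"ty": 0,"tz": 0,"rx": 0,"ry": 0,"rz": 0}
    - {"gripper": 3,"tx": 0,"ty": 0,"tz": 0,"rx": 0,"ry": 0,"rz": 0}

```text
t: 21.2
eef_pos: [0.5554, -0.0176, 0.1195]
orientation: [[0.977, -0.212, 0.001], [-0.212, -0.977, -0.0], [0.001, -0.0, -1.0]]
wrist_force: [-0.2, 0.8, -2.2]
grip_width: 0.0384
```

servo_tool:
  plan:
    - {"gripper": 5,"tx": 0,"ty": 0,"tz": 0,"rx": 0,"ry": 0,"rz": 0}
    - {"gripper": 6,"tx": 0,"ty": 0,"tz": 0,"rx": 0,"ry": 0,"rz": 0}
    - {"gripper": 6,"tx": 0,"ty": 0,"tz": 0,"rx": 0,"ry": 0,"rz": 0}
    - {"gripper": 6,"tx": 0,"ty": 0,"tz": 1,"rx": 0,"ry": 0,"rz": 0}
    - {"gripper": 6,"tx": 0,"ty": 0,"tz": 4,"rx": 0,"ry": 0,"rz": 0}
    - {"gripper": 6,"tx": 0,"ty": 0,"tz": 5,"rx": 0,"ry": 0,"rz": 0}
    - {"gripper": 6,"tx": -1,"ty": 0,"tz": 5,"rx": 0,"ry": 0,"rz": 0}
    - {"gripper": 6,"tx": -4,"ty": 1,"tz": 4,"rx": 0,"ry": 0,"rz": 0}
    - {"gripper": 6,"tx": -4,"ty": 2,"tz": 2,"rx": 0,"ry": 0,"rz": 3}
    - {"gripper": 6,"tx": -4,"ty": 3,"tz": 0,"rx": 0,"ry": 0,"rz": 3}
    - {"gripper": 6,"tx": -3,"ty": 3,"tz": 0,"rx": 0,"ry": 0,"rz": 0}
    - {"gripper": 6,"tx": 0,"ty": 0,"tz": 0,"rx": 0,"ry": 0,"rz": 0}

```text
t: 22.4
eef_pos: [0.3974, 0.0735, 0.3247]
orientation: [[0.994, -0.106, 0.002], [-0.106, -0.994, 0.001], [0.002, -0.001, -1.0]]
wrist_force: [-0.2, 0.5, 0.6]
grip_width: 0.06
```

Run:
```python
from m import *
st()
t,ti=snap('top','t10');s,si=snap('side','s10');im,i=snap('wrist','w10')
cv2.imwrite('pics/t10b.png',np.vstack([cv2.resize(t[115:265,190:350,::-1],(448,420),interpolation=cv2.INTER_CUBIC)]))
for n,I,inf in(('top',t,ti),('side',s,si)):
    for lo,hi in (((0,150,70),(5,255,255)),((173,130,70),(179,255,255))):
        for b in blobs(mask(I,lo,hi,(150,100,380,330)),8)[:4]: print(n,b[0],b[1:3])
```

```text
t22.40 p [0.3974 0.0735 0.3247] yaw -6.1 tilt 0.1 F [-0.2  0.5  0.6] M [-0.12  0.05 -0.02] w 0.0600 j [-0.  3. 96.  0. 81.  6.]
top 30.0 (232.61111111111111, 136.01666666666668)
side 58.0 (188.47988505747125, 165.91954022988503)
```

View pics/t10b.png

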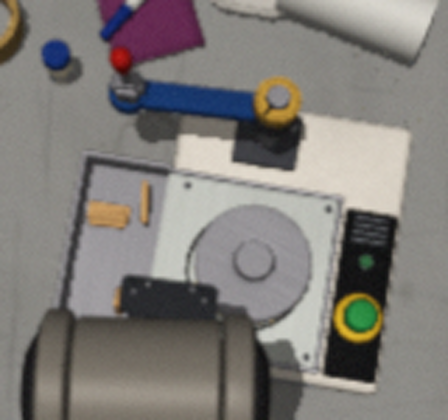

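Run:
```python
from m import *
t,ti=load('top0'); s,si=load('side0')
t,ti=load('t10'); s,si=load('s10')
print('boss',onz(ti,190+254/2.8-.4,115+259/2.8-.4,.115))
m=mask(s,(0,130,60),(6,255,255),(175,150,205,195))|mask(s,(170,130,60),(179,255,255),(175,150,205,195))
b=blobs(m,5)[0]; ys=np.where(m.any(1))[0]; print(ys,[int((m[y]>0).sum()) for y in ys],[round(np.where(m[y])[0].mean(),1) for y in ys])
for v in(162,163,164): print(two(ti,(232.6,136),si,(188,v)))
print('z .265',onz(ti,232.6,136,.265))
print('exp ball side', proj(si,[.7145,.1137,.267]),proj(ti,[.7145,.1137,.267]))
```

```text
boss [ 0.55664986 -0.0168019   0.115     ]
[159 160 161 162 163 164 165 166 167 168 169 170 171 172 173 174] [1, 4, 6, 7, 7, 7, 7, 6, 6, 6, 5, 5, 4, 4, 3, 2] [np.float64(188.0), np.float64(187.5), np.float64(187.5), np.float64(188.0), np.float64(188.0), np.float64(188.0), np.float64(188.0), np.float64(188.5), np.float64(188.5), np.float64(188.5), np.float64(189.0), np.float64(189.0), np.float64(189.5), np.float64(189.5), np.float64(190.0), np.float64(189.5)]
(array([0.71127112, 0.11470243, 0.26738097]), np.float64(0.0008347773567809277))
(array([0.71195998, 0.11477838, 0.26441439]), np.float64(0.0002569357167503002))
(array([0.71265138, 0.11485506, 0.26143663]), np.float64(0.00032289203108758875))
z .265 [0.71163943 0.11469944 0.265     ]
exp ball side [187.22096348 161.74689223] [232.99574776 134.67565647]
```

servo_tool:
  plan:
    - {"gripper": 6,"tx": 3.9,"ty": 0.5,"tz": 0,"rx": 0,"ry": 0,"rz": 0.9}
    - {"gripper": 6,"tx": 3.9,"ty": 0.5,"tz": 0,"rx": 0,"ry": 0,"rz": 0}
    - {"gripper": 6,"tx": 3.9,"ty": 0.5,"tz": 0,"rx": 0,"ry": 0,"rz": 0}
    - {"gripper": 6,"tx": 3.9,"ty": 0.5,"tz": 0,"rx": 0,"ry": 0,"rz": 0}
    - {"gripper": 6,"tx": 3.9,"ty": 0.5,"tz": 0,"rx": 0,"ry": 0,"rz": 0}
    - {"gripper": 6,"tx": 3.9,"ty": 0.5,"tz": 0,"rx": 0,"ry": 0,"rz": 0}
    - {"gripper": 6,"tx": 3.9,"ty": 0.5,"tz": 0,"rx": 0,"ry": 0,"rz": 0}
    - {"gripper": 6,"tx": 3,"ty": 0.4,"tz": 0,"rx": 0,"ry": 0,"rz": 0}
    - {"gripper": 6,"tx": 1.1,"ty": 0.2,"tz": 0,"rx": 0,"ry": 0,"rz": 0}
    - {"gripper": 6,"tx": 0,"ty": 0,"tz": 0,"rx": 0,"ry": 0,"rz": 0}
    - {"gripper": 6,"tx": 0,"ty": 0,"tz": -1.5,"rx": 0,"ry": 0,"rz": 0}
    - {"gripper": 6,"tx": 0,"ty": 0,"tz": -1.5,"rx": 0,"ry": 0,"rz": 0}
    - {"gripper": 6,"tx": 0,"ty": 0,"tz": 0,"rx": 0,"ry": 0,"rz": 0}
    - {"gripper": 6,"tx": 0,"ty": 0,"tz": 0,"rx": 0,"ry": 0,"rz": 0}

```text
t: 23.95
eef_pos: [0.7145, 0.1115, 0.2934]
orientation: [[0.996, -0.094, -0.0], [-0.094, -0.996, -0.0], [-0.0, 0.0, -1.0]]
wrist_force: [0.1, 0.2, 0.7]
grip_width: 0.06
```

Run:
```python
from m import *
st()
im,i=snap('wrist','w11')
m=mask(im,(0,150,60),(6,255,255))|mask(im,(172,150,60),(179,255,255))
for b in blobs(m,8)[:4]: print(b[:3],cv2.boundingRect(b[3]),onz(i,b[1],b[2],.266))
print(proj(i,[.7115,.1145,.266]))
```

```text
t23.95 p [0.7145 0.1115 0.2934] yaw -5.4 tilt 0.0 F [0.1 0.2 0.7] M [-0.15  0.05  0.03] w 0.0600 j [ 3. 42. 43. -0. 95.  8.]
(830.5, 244.1537226570339, 221.95524784266505) (229, 203, 31, 36) [0.71234003 0.11720745 0.266     ]
(622.0, 413.60932475884243, 87.14174705251875) (398, 74, 32, 27) [0.81490645 0.18819739 0.266     ]
[243.25977791 226.05506601]
```

servo_tool:
  plan:
    - {"gripper": 6,"tx": -0.25,"ty": 0.4,"tz": -1.2,"rx": 0,"ry": 0,"rz": 0}
    - {"gripper": 6,"tx": 0,"ty": 0,"tz": -1.2,"rx": 0,"ry": 0,"rz": 0}
    - {"gripper": 4,"tx": 0,"ty": 0,"tz": 0,"rx": 0,"ry": 0,"rz": 0}
    - {"gripper": 1,"tx": 0,"ty": 0,"tz": 0,"rx": 0,"ry": 0,"rz": 0}
    - {"gripper": 1,"tx": 0,"ty": 0,"tz": 0,"rx": 0,"ry": 0,"rz": 0}
    - {"gripper": 1,"tx": 0,"ty": 0,"tz": 0,"rx": 0,"ry": 0,"rz": 0}
    - {"gripper": 1,"tx": 0,"ty": 0,"tz": 0,"rx": 0,"ry": 0,"rz": 0}
    - {"gripper": 1,"tx": 0,"ty": 0,"tz": 0,"rx": 0,"ry": 0,"rz": 0}

```text
t: 24.8
eef_pos: [0.7123, 0.1161, 0.2694]
orientation: [[0.996, -0.093, 0.001], [-0.093, -0.996, -0.0], [0.001, -0.0, -1.0]]
wrist_force: [0.4, 1.1, 1.5]
grip_width: 0.0192
```

```bash
python3 -c "
import numpy as np
a=84.7+np.arange(13)*7.5;p=15.09*np.c_[np.cos(np.radians(a)),np.sin(np.radians(a))]
print(a[-1],np.round(np.diff(p,axis=0),2).tolist())"
```

```text
174.7 [[-1.97, 0.05], [-1.96, -0.2], [-1.92, -0.46], [-1.84, -0.71], [-1.74, -0.94], [-1.6, -1.16], [-1.43, -1.36], [-1.24, -1.53], [-1.03, -1.68], [-0.8, -1.8], [-0.56, -1.89], [-0.31, -1.95]]
```

servo_tool:
  plan:
    - {"gripper": 1,"tx": -1.97,"ty": 0.05,"tz": 0,"rx": 0,"ry": 0,"rz": 7.5}
    - {"gripper": 1,"tx": -1.96,"ty": -0.2,"tz": 0,"rx": 0,"ry": 0,"rz": 7.5}
    - {"gripper": 1,"tx": -1.92,"ty": -0.46,"tz": 0,"rx": 0,"ry": 0,"rz": 7.5}
    - {"gripper": 1,"tx": -1.84,"ty": -0.71,"tz": 0,"rx": 0,"ry": 0,"rz": 7.5}
    - {"gripper": 1,"tx": -1.74,"ty": -0.94,"tz": 0,"rx": 0,"ry": 0,"rz": 7.5}
    - {"gripper": 1,"tx": -1.6,"ty": -1.16,"tz": 0,"rx": 0,"ry": 0,"rz": 7.5}
    - {"gripper": 1,"tx": -1.43,"ty": -1.36,"tz": 0,"rx": 0,"ry": 0,"rz": 7.5}
    - {"gripper": 1,"tx": -1.24,"ty": -1.53,"tz": 0,"rx": 0,"ry": 0,"rz": 7.5}
    - {"gripper": 1,"tx": -1.03,"ty": -1.68,"tz": 0,"rx": 0,"ry": 0,"rz": 7.5}
    - {"gripper": 1,"tx": -0.8,"ty": -1.8,"tz": 0,"rx": 0,"ry": 0,"rz": 7.5}
    - {"gripper": 1,"tx": 0,"ty": 0,"tz": 0,"rx": 0,"ry": 0,"rz": 0}
    - {"gripper": 1,"tx": 0,"ty": 0,"tz": 0,"rx": 0,"ry": 0,"rz": 0}

```text
t: 26.0
eef_pos: [0.5568, 0.0184, 0.2694]
orientation: [[0.351, 0.936, 0.0], [0.936, -0.351, 0.001], [0.001, -0.0, -1.0]]
wrist_force: [-1.3, 1.5, 1.3]
grip_width: 0.019
```

servo_tool:
  plan:
    - {"gripper": 1,"tx": -0.21,"ty": -0.62,"tz": 0,"rx": 0,"ry": 0,"rz": 2.5}
    - {"gripper": 1,"tx": -0.19,"ty": -0.63,"tz": 0,"rx": 0,"ry": 0,"rz": 2.5}
    - {"gripper": 1,"tx": -0.16,"ty": -0.64,"tz": 0,"rx": 0,"ry": 0,"rz": 2.5}
    - {"gripper": 1,"tx": -0.13,"ty": -0.64,"tz": 0,"rx": 0,"ry": 0,"rz": 2.5}
    - {"gripper": 1,"tx": 0,"ty": 0,"tz": 0,"rx": 0,"ry": 0,"rz": 0}
    - {"gripper": 1,"tx": 0,"ty": 0,"tz": 0,"rx": 0,"ry": 0,"rz": 0}

```text
t: 26.6
eef_pos: [0.5504, -0.0066, 0.2693]
orientation: [[0.182, 0.983, 0.001], [0.983, -0.182, -0.0], [0.0, 0.001, -1.0]]
wrist_force: [-0.2, 0.5, 2.7]
grip_width: 0.0189
```

servo_tool:
  plan:
    - {"gripper": 1,"tx": -0.05,"ty": -0.3,"tz": 0,"rx": 0,"ry": 0,"rz": 1.1}
    - {"gripper": 1,"tx": -0.04,"ty": -0.3,"tz": 0,"rx": 0,"ry": 0,"rz": 1.1}
    - {"gripper": 1,"tx": -0.02,"ty": -0.15,"tz": 0,"rx": 0,"ry": 0,"rz": 0.5}
    - {"gripper": 1,"tx": 0,"ty": 0,"tz": 0,"rx": 0,"ry": 0,"rz": 0}
    - {"gripper": 1,"tx": 0,"ty": 0,"tz": 0,"rx": 0,"ry": 0,"rz": 0}

```text
t: 27.1
eef_pos: [0.5496, -0.0112, 0.2693]
orientation: [[0.132, 0.991, 0.002], [0.991, -0.132, 0.006], [0.007, 0.001, -1.0]]
wrist_force: [2.7, 14.5, 1.7]
grip_width: 0.019
```

servo_tool:
  plan:
    - {"gripper": 1,"tx": 0,"ty": 0.2,"tz": 0,"rx": 0,"ry": 0,"rz": -0.5}
    - {"gripper": 1,"tx": -0.78,"ty": 0.11,"tz": -0.04,"rx": 0,"ry": 0,"rz": 0}
    - {"gripper": 1,"tx": -0.78,"ty": 0.11,"tz": -0.12,"rx": 0,"ry": 0,"rz": 0}
    - {"gripper": 1,"tx": -0.76,"ty": 0.11,"tz": -0.2,"rx": 0,"ry": 0,"rz": 0}
    - {"gripper": 1,"tx": -0.75,"ty": 0.11,"tz": -0.27,"rx": 0,"ry": 0,"rz": 0}
    - {"gripper": 1,"tx": 0,"ty": 0,"tz": 0,"rx": 0,"ry": 0,"rz": 0}
    - {"gripper": 1,"tx": 0,"ty": 0,"tz": 0,"rx": 0,"ry": 0,"rz": 0}

```text
t: 27.8
eef_pos: [0.5181, -0.0063, 0.2621]
orientation: [[0.141, 0.99, -0.0], [0.99, -0.141, 0.004], [0.004, -0.001, -1.0]]
wrist_force: [2.2, 9.0, -3.6]
grip_width: 0.0192
```

Run:
```python
from m import *
st()
s,si=load('s10')
m=mask(s,(14,90,50),(32,255,255),(205,145,240,180)); b=blobs(m,20)[0]; x,y,w,h=cv2.boundingRect(b[3]); print('nut px',x,y,w,h,b[1:3])
C=np.array([.6984,-.0342]); cam=np.array(si['T'])[:3,3]; d=cam[:2]-C; d/=np.linalg.norm(d)
for z in (.160,.17,.175,.18,.19,.2,.205,.21): print(z,'near rim',proj(si,[*(C+.0225*d),z]).round(1),'far rim',proj(si,[*(C-.0225*d),z]).round(1),'axis',proj(si,[*C,z]).round(1))
```

```text
t27.80 p [ 0.5181 -0.0063  0.2621] yaw 81.9 tilt 0.2 F [ 2.2  9.  -3.6] M [ 1.37 -0.35  0.09] w 0.0192 j [ -9.  18.  87.   0.  75. -91.]
nut px 212 154 16 15 (219.80267558528428, 161.79264214046822)
0.16 near rim [220.7 171.4] far rim [219.9 163. ] axis [220.3 167.1]
0.17 near rim [220.4 168.5] far rim [219.7 160.1] axis [220.  164.3]
0.175 near rim [220.3 167.1] far rim [219.5 158.7] axis [219.9 162.8]
0.18 near rim [220.2 165.6] far rim [219.4 157.2] axis [219.8 161.4]
0.19 near rim [219.9 162.7] far rim [219.2 154.3] axis [219.5 158.4]
0.2 near rim [219.6 159.7] far rim [218.9 151.4] axis [219.3 155.5]
0.205 near rim [219.5 158.2] far rim [218.8 149.9] axis [219.1 154. ]
0.21 near rim [219.4 156.7] far rim [218.6 148.5] axis [219.  152.5]
```

servo_tool:
  plan:
    - {"gripper": 1,"tx": -0.7,"ty": 0.3,"tz": -0.35,"rx": 0,"ry": 0,"rz": 0}
    - {"gripper": 1,"tx": -0.68,"ty": 0.1,"tz": -0.42,"rx": 0,"ry": 0,"rz": 0}
    - {"gripper": 1,"tx": 0,"ty": 0,"tz": 0,"rx": 0,"ry": 0,"rz": 0}
    - {"gripper": 1,"tx": 0,"ty": 0,"tz": 0,"rx": 0,"ry": 0,"rz": 0}

```text
t: 28.2
eef_pos: [0.5042, -0.004, 0.2544]
orientation: [[0.142, 0.99, -0.001], [0.99, -0.142, 0.001], [0.001, -0.001, -1.0]]
wrist_force: [3.4, 2.8, -6.8]
grip_width: 0.0192
```

servo_tool:
  plan:
    - {"gripper": 1,"tx": -0.62,"ty": 0.09,"tz": -0.48,"rx": 0,"ry": 0,"rz": 0}
    - {"gripper": 1,"tx": -0.59,"ty": 0.09,"tz": -0.55,"rx": 0,"ry": 0,"rz": 0}
    - {"gripper": 1,"tx": 0,"ty": 0,"tz": 0,"rx": 0,"ry": 0,"rz": 0}
    - {"gripper": 1,"tx": 0,"ty": 0,"tz": 0,"rx": 0,"ry": 0,"rz": 0}

```text
t: 28.6
eef_pos: [0.4924, -0.0023, 0.2445]
orientation: [[0.142, 0.99, 0.0], [0.99, -0.142, 0.001], [0.001, -0.0, -1.0]]
wrist_force: [3.9, 3.4, -3.8]
grip_width: 0.0194
```

servo_tool:
  plan:
    - {"gripper": 1,"tx": -0.51,"ty": 0.07,"tz": -0.6,"rx": 0,"ry": 0,"rz": 0}
    - {"gripper": 1,"tx": -0.47,"ty": 0.07,"tz": -0.65,"rx": 0,"ry": 0,"rz": 0}
    - {"gripper": 1,"tx": 0,"ty": 0,"tz": 0,"rx": 0,"ry": 0,"rz": 0}
    - {"gripper": 1,"tx": 0,"ty": 0,"tz": 0,"rx": 0,"ry": 0,"rz": 0}

```text
t: 29.0
eef_pos: [0.482, -0.0008, 0.2316]
orientation: [[0.142, 0.99, -0.001], [0.99, -0.142, 0.0], [0.0, -0.001, -1.0]]
wrist_force: [3.6, 2.9, -2.5]
grip_width: 0.0189
```

servo_tool:
  plan:
    - {"gripper": 1,"tx": -0.38,"ty": 0.06,"tz": -0.69,"rx": 0,"ry": 0,"rz": 0}
    - {"gripper": 1,"tx": -0.34,"ty": 0.05,"tz": -0.73,"rx": 0,"ry": 0,"rz": 0}
    - {"gripper": 1,"tx": 0,"ty": 0,"tz": 0,"rx": 0,"ry": 0,"rz": 0}
    - {"gripper": 1,"tx": 0,"ty": 0,"tz": 0,"rx": 0,"ry": 0,"rz": 0}

```text
t: 29.4
eef_pos: [0.4747, 0.0002, 0.2172]
orientation: [[0.142, 0.99, -0.001], [0.99, -0.142, 0.0], [0.0, -0.001, -1.0]]
wrist_force: [3.5, 3.9, -2.2]
grip_width: 0.0191
```

servo_tool:
  plan:
    - {"gripper": 1,"tx": -0.23,"ty": 0.03,"tz": -0.76,"rx": 0,"ry": 0,"rz": 0}
    - {"gripper": 1,"tx": -0.19,"ty": 0.03,"tz": -0.78,"rx": 0,"ry": 0,"rz": 0}
    - {"gripper": 1,"tx": 0,"ty": 0,"tz": 0,"rx": 0,"ry": 0,"rz": 0}
    - {"gripper": 1,"tx": 0,"ty": 0,"tz": 0,"rx": 0,"ry": 0,"rz": 0}

```text
t: 29.8
eef_pos: [0.4706, 0.0008, 0.2021]
orientation: [[0.142, 0.99, -0.002], [0.99, -0.142, 0.0], [0.0, -0.002, -1.0]]
wrist_force: [1.2, 3.9, -0.8]
grip_width: 0.0186
```

servo_tool:
  plan:
    - {"gripper": 1,"tx": 0.42,"ty": -0.06,"tz": 1.54,"rx": 0,"ry": 0,"rz": 0}
    - {"gripper": 1,"tx": 0.72,"ty": -0.11,"tz": 1.42,"rx": 0,"ry": 0,"rz": 0}
    - {"gripper": 1,"tx": 0.98,"ty": -0.14,"tz": 1.25,"rx": 0,"ry": 0,"rz": 0}
    - {"gripper": 1,"tx": 1.21,"ty": -0.18,"tz": 1.03,"rx": 0,"ry": 0,"rz": 0}
    - {"gripper": 1,"tx": 1.38,"ty": -0.2,"tz": 0.77,"rx": 0,"ry": 0,"rz": 0}
    - {"gripper": 1,"tx": 1.51,"ty": -0.22,"tz": 0.47,"rx": 0,"ry": 0,"rz": 0}
    - {"gripper": 1,"tx": 1.57,"ty": -0.23,"tz": 0.16,"rx": 0,"ry": 0,"rz": 0}
    - {"gripper": 1,"tx": 0,"ty": 0,"tz": 0,"rx": 0,"ry": 0,"rz": 0}
    - {"gripper": 1,"tx": 0,"ty": 0,"tz": 0,"rx": 0,"ry": 0,"rz": 0}

```text
t: 30.7
eef_pos: [0.5494, -0.0105, 0.2699]
orientation: [[0.142, 0.99, 0.001], [0.99, -0.142, 0.0], [0.0, 0.001, -1.0]]
wrist_force: [0.1, 4.1, 4.4]
grip_width: 0.0192
```

servo_tool:
  plan:
    - {"gripper": 4,"tx": 0,"ty": 0,"tz": 0,"rx": 0,"ry": 0,"rz": 0}
    - {"gripper": 5,"tx": 0,"ty": 0,"tz": 0,"rx": 0,"ry": 0,"rz": 0}
    - {"gripper": 5,"tx": 0,"ty": 0,"tz": 0,"rx": 0,"ry": 0,"rz": 0}
    - {"gripper": 5,"tx": 0,"ty": 0,"tz": 2,"rx": 0,"ry": 0,"rz": 0}
    - {"gripper": 7,"tx": 0,"ty": 0,"tz": 4,"rx": 0,"ry": 0,"rz": 0}
    - {"gripper": 9.1,"tx": 4,"ty": -0.6,"tz": 0,"rx": 0,"ry": 0,"rz": 0}
    - {"gripper": 9.1,"tx": 4,"ty": -0.6,"tz": 0,"rx": 0,"ry": 0,"rz": 0}
    - {"gripper": 9.1,"tx": 4,"ty": -0.6,"tz": 0,"rx": 0,"ry": 0,"rz": 0}
    - {"gripper": 9.1,"tx": 2.9,"ty": -0.55,"tz": 0,"rx": 0,"ry": 0,"rz": 0}
    - {"gripper": 9.1,"tx": 0,"ty": 0,"tz": -3,"rx": 0,"ry": 0,"rz": 0}
    - {"gripper": 9.1,"tx": 0,"ty": 0,"tz": 0,"rx": 0,"ry": 0,"rz": 0}
    - {"gripper": 9.1,"tx": 0,"ty": 0,"tz": 0,"rx": 0,"ry": 0,"rz": 0}

```text
t: 31.9
eef_pos: [0.6972, -0.0343, 0.2984]
orientation: [[0.142, 0.99, -0.003], [0.99, -0.142, 0.0], [-0.0, -0.003, -1.0]]
wrist_force: [0.3, -0.5, 0.2]
grip_width: 0.0907
```

Run:
```python
from m import *
st()
im,i=snap('wrist','w12');t,ti=snap('side','s12')
cv2.imwrite('pics/w12b.png',np.vstack([cv2.resize(im[:,:,::-1],(512,384)),cv2.resize(t[130:230,160:330,::-1],(512,300),interpolation=cv2.INTER_CUBIC)]))
m=mask(im,(14,90,50),(32,255,255),(180,100,330,260))
for b in blobs(m,50)[:3]: print(b[:3],cv2.boundingRect(b[3]))
print(proj(i,[.6984,-.0342,.196]),proj(i,[.6984,-.0342,.174]))
```

```text
t31.90 p [ 0.6972 -0.0343  0.2984] yaw 81.8 tilt 0.2 F [ 0.3 -0.5  0.2] M [ 0.04 -0.    0.04] w 0.0907 j [ -9.  38.  49.  -0.  93. -91.]
(1966.5, 251.6106449699127, 196.48444783456222) (227, 170, 51, 53)
[248.21281398 199.02884323] [248.25023254 193.01676857]
```

View pics/w12b.png

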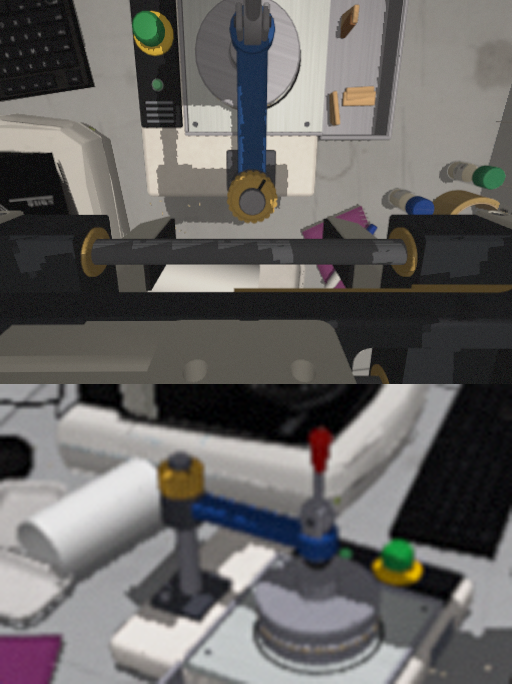

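servo_tool:
  plan:
    - {"gripper": 9.1,"tx": 0.05,"ty": 0.15,"tz": -3,"rx": 0,"ry": 0,"rz": 0}
    - {"gripper": 9.1,"tx": 0,"ty": 0,"tz": -3,"rx": 0,"ry": 0,"rz": 0}
    - {"gripper": 9.1,"tx": 0,"ty": 0,"tz": -2,"rx": 0,"ry": 0,"rz": 0}
    - {"gripper": 9.1,"tx": 0,"ty": 0,"tz": -1.2,"rx": 0,"ry": 0,"rz": 0}
    - {"gripper": 9.1,"tx": 0,"ty": 0,"tz": -0.8,"rx": 0,"ry": 0,"rz": 0}
    - {"gripper": 9.1,"tx": 0,"ty": 0,"tz": 0,"rx": 0,"ry": 0,"rz": 0}
    - {"gripper": 9.1,"tx": 0,"ty": 0,"tz": 0,"rx": 0,"ry": 0,"rz": 0}

```text
t: 32.7
eef_pos: [0.699, -0.0328, 0.2005]
orientation: [[0.142, 0.99, 0.002], [0.99, -0.142, -0.0], [0.0, 0.002, -1.0]]
wrist_force: [0.1, 0.1, -0.4]
grip_width: 0.0908
```

servo_tool:
  plan:
    - {"gripper": 6,"tx": 0,"ty": 0,"tz": 0,"rx": 0,"ry": 0,"rz": 0}
    - {"gripper": 3.5,"tx": 0,"ty": 0,"tz": 0,"rx": 0,"ry": 0,"rz": 0}
    - {"gripper": 3.5,"tx": 0,"ty": 0,"tz": 0,"rx": 0,"ry": 0,"rz": 0}
    - {"gripper": 3.5,"tx": 0,"ty": 0,"tz": 0,"rx": 0,"ry": 0,"rz": 0}
    - {"gripper": 3.5,"tx": 0,"ty": 0,"tz": 0,"rx": 0,"ry": 0,"rz": 0}
    - {"gripper": 3.5,"tx": 0,"ty": 0,"tz": 0,"rx": 0,"ry": 0,"rz": 0}

```text
t: 33.3
eef_pos: [0.6985, -0.0327, 0.199]
orientation: [[0.142, 0.99, -0.0], [0.99, -0.142, 0.0], [0.0, -0.0, -1.0]]
wrist_force: [-0.3, 0.3, -1.6]
grip_width: 0.0478
```

servo_tool:
  plan:
    - {"gripper": 3.5,"tx": 0,"ty": 0,"tz": 0,"rx": 0,"ry": 0,"rz": 0}
    - {"gripper": 3.5,"tx": 0,"ty": 0,"tz": -0.02,"rx": 0,"ry": 0,"rz": -7.45}
    - {"gripper": 3.5,"tx": 0,"ty": 0,"tz": -0.02,"rx": 0,"ry": 0,"rz": -7.45}
    - {"gripper": 3.5,"tx": 0,"ty": 0,"tz": -0.02,"rx": 0,"ry": 0,"rz": -7.45}
    - {"gripper": 3.5,"tx": 0,"ty": 0,"tz": -0.02,"rx": 0,"ry": 0,"rz": -7.45}
    - {"gripper": 3.5,"tx": 0,"ty": 0,"tz": -0.02,"rx": 0,"ry": 0,"rz": -7.45}
    - {"gripper": 3.5,"tx": 0,"ty": 0,"tz": -0.02,"rx": 0,"ry": 0,"rz": -7.45}
    - {"gripper": 3.5,"tx": 0,"ty": 0,"tz": -0.02,"rx": 0,"ry": 0,"rz": -7.45}
    - {"gripper": 3.5,"tx": 0,"ty": 0,"tz": -0.02,"rx": 0,"ry": 0,"rz": -7.45}
    - {"gripper": 3.5,"tx": 0,"ty": 0,"tz": -0.02,"rx": 0,"ry": 0,"rz": -7.45}
    - {"gripper": 3.5,"tx": 0,"ty": 0,"tz": -0.03,"rx": 0,"ry": 0,"rz": -7.45}
    - {"gripper": 3.5,"tx": 0,"ty": 0,"tz": 0,"rx": 0,"ry": 0,"rz": 0}
    - {"gripper": 3.5,"tx": 0,"ty": 0,"tz": 0,"rx": 0,"ry": 0,"rz": 0}

```text
t: 34.6
eef_pos: [0.6978, -0.0328, 0.1969]
orientation: [[0.991, 0.131, -0.002], [0.131, -0.991, 0.0], [-0.002, -0.0, -1.0]]
wrist_force: [-5.5, -0.5, 2.0]
grip_width: 0.0442
```

```bash
python3 -c "
from h import *
st()"
```

```text
t34.60 p [ 0.6978 -0.0328  0.1969] yaw 7.5 tilt 0.1 F [-5.5 -0.5  2. ] M [-0.02  0.66 -0.25] w 0.0442 j [ -9.  41.  60.  -0.  80. -16.]
```

servo_tool:
  plan:
    - {"gripper": 6,"tx": 0,"ty": 0,"tz": 0,"rx": 0,"ry": 0,"rz": 0}
    - {"gripper": 7,"tx": 0,"ty": 0,"tz": 0,"rx": 0,"ry": 0,"rz": 0}
    - {"gripper": 7,"tx": 0,"ty": 0,"tz": 0,"rx": 0,"ry": 0,"rz": 0}
    - {"gripper": 7,"tx": 0,"ty": 0,"tz": 2,"rx": 0,"ry": 0,"rz": 0}
    - {"gripper": 7,"tx": 0,"ty": 0,"tz": 4,"rx": 0,"ry": 0,"rz": 8.2}
    - {"gripper": 7,"tx": 0,"ty": 0,"tz": 4,"rx": 0,"ry": 0,"rz": 8.2}
    - {"gripper": 7,"tx": 0,"ty": 0,"tz": 3,"rx": 0,"ry": 0,"rz": 8.2}
    - {"gripper": 7,"tx": -2,"ty": 0.3,"tz": 0.3,"rx": 0,"ry": 0,"rz": 8.2}
    - {"gripper": 5,"tx": -2,"ty": 0.3,"tz": 0,"rx": 0,"ry": 0,"rz": 8.2}
    - {"gripper": 5,"tx": -3,"ty": 0.5,"tz": 0,"rx": 0,"ry": 0,"rz": 8.2}
    - {"gripper": 5,"tx": -3,"ty": 0.5,"tz": 0,"rx": 0,"ry": 0,"rz": 8.2}
    - {"gripper": 5,"tx": -3,"ty": 0.4,"tz": 0,"rx": 0,"ry": 0,"rz": 8.2}
    - {"gripper": 5,"tx": -1.7,"ty": 0.25,"tz": 0,"rx": 0,"ry": 0,"rz": 8.5}
    - {"gripper": 5,"tx": 0,"ty": 0,"tz": 0,"rx": 0,"ry": 0,"rz": 0}
    - {"gripper": 5,"tx": 0,"ty": 0,"tz": 0,"rx": 0,"ry": 0,"rz": 0}

```text
t: 36.1
eef_pos: [0.5521, -0.0103, 0.3305]
orientation: [[0.152, 0.988, 0.002], [0.988, -0.152, -0.0], [0.0, 0.002, -1.0]]
wrist_force: [-1.0, -1.1, 0.2]
grip_width: 0.0497
```

servo_tool:
  plan:
    - {"gripper": 5,"tx": -0.15,"ty": 0,"tz": -2.5,"rx": 0,"ry": 0,"rz": 0.3}
    - {"gripper": 5,"tx": 0,"ty": 0,"tz": -2.5,"rx": 0,"ry": 0,"rz": 0}
    - {"gripper": 5,"tx": 0,"ty": 0,"tz": -1.3,"rx": 0,"ry": 0,"rz": 0}
    - {"gripper": 5,"tx": 0,"ty": 0,"tz": 0,"rx": 0,"ry": 0,"rz": 0}
    - {"gripper": 1,"tx": 0,"ty": 0,"tz": 0,"rx": 0,"ry": 0,"rz": 0}
    - {"gripper": 1,"tx": 0,"ty": 0,"tz": 0,"rx": 0,"ry": 0,"rz": 0}
    - {"gripper": 1,"tx": 0,"ty": 0,"tz": 0,"rx": 0,"ry": 0,"rz": 0}
    - {"gripper": 1,"tx": 0,"ty": 0,"tz": 0,"rx": 0,"ry": 0,"rz": 0}
    - {"gripper": 1,"tx": 0,"ty": 0,"tz": 0,"rx": 0,"ry": 0,"rz": 0}

```text
t: 37.0
eef_pos: [0.5502, -0.0102, 0.2676]
orientation: [[0.144, 0.99, 0.001], [0.99, -0.144, -0.0], [0.0, 0.001, -1.0]]
wrist_force: [0.2, -0.6, 1.3]
grip_width: 0.019
```

Now lever test to 0.6, then on in small steps.

servo_tool:
  plan:
    - {"gripper": 1,"tx": -0.78,"ty": 0.11,"tz": -0.04,"rx": 0,"ry": 0,"rz": 0}
    - {"gripper": 1,"tx": -0.78,"ty": 0.11,"tz": -0.12,"rx": 0,"ry": 0,"rz": 0}
    - {"gripper": 1,"tx": -0.76,"ty": 0.11,"tz": -0.2,"rx": 0,"ry": 0,"rz": 0}
    - {"gripper": 1,"tx": -0.75,"ty": 0.11,"tz": -0.27,"rx": 0,"ry": 0,"rz": 0}
    - {"gripper": 1,"tx": -0.7,"ty": 0.1,"tz": -0.35,"rx": 0,"ry": 0,"rz": 0}
    - {"gripper": 1,"tx": -0.68,"ty": 0.1,"tz": -0.42,"rx": 0,"ry": 0,"rz": 0}
    - {"gripper": 1,"tx": 0,"ty": 0,"tz": 0,"rx": 0,"ry": 0,"rz": 0}
    - {"gripper": 1,"tx": 0,"ty": 0,"tz": 0,"rx": 0,"ry": 0,"rz": 0}

```text
t: 37.8
eef_pos: [0.5049, -0.0037, 0.2527]
orientation: [[0.143, 0.99, -0.001], [0.99, -0.143, 0.0], [0.0, -0.001, -1.0]]
wrist_force: [2.0, 0.3, -5.0]
grip_width: 0.0189
```

servo_tool:
  plan:
    - {"gripper": 1,"tx": -0.62,"ty": 0.09,"tz": -0.48,"rx": 0,"ry": 0,"rz": 0}
    - {"gripper": 1,"tx": -0.59,"ty": 0.09,"tz": -0.55,"rx": 0,"ry": 0,"rz": 0}
    - {"gripper": 1,"tx": 0,"ty": 0,"tz": 0,"rx": 0,"ry": 0,"rz": 0}
    - {"gripper": 1,"tx": 0,"ty": 0,"tz": 0,"rx": 0,"ry": 0,"rz": 0}

```text
t: 38.2
eef_pos: [0.4929, -0.002, 0.2424]
orientation: [[0.143, 0.99, -0.001], [0.99, -0.143, 0.0], [0.0, -0.001, -1.0]]
wrist_force: [2.0, -1.0, -3.6]
grip_width: 0.0191
```

servo_tool:
  plan:
    - {"gripper": 1,"tx": -0.51,"ty": 0.07,"tz": -0.6,"rx": 0,"ry": 0,"rz": 0}
    - {"gripper": 1,"tx": 0,"ty": 0,"tz": 0,"rx": 0,"ry": 0,"rz": 0}
    - {"gripper": 1,"tx": 0,"ty": 0,"tz": 0,"rx": 0,"ry": 0,"rz": 0}

```text
t: 38.5
eef_pos: [0.4879, -0.0012, 0.2364]
orientation: [[0.143, 0.99, -0.001], [0.99, -0.143, 0.0], [0.0, -0.001, -1.0]]
wrist_force: [0.8, -0.0, -1.3]
grip_width: 0.0191
```

servo_tool:
  plan:
    - {"gripper": 1,"tx": -0.47,"ty": 0.07,"tz": -0.65,"rx": 0,"ry": 0,"rz": 0}
    - {"gripper": 1,"tx": 0,"ty": 0,"tz": 0,"rx": 0,"ry": 0,"rz": 0}
    - {"gripper": 1,"tx": 0,"ty": 0,"tz": 0,"rx": 0,"ry": 0,"rz": 0}

```text
t: 38.8
eef_pos: [0.4834, -0.0006, 0.23]
orientation: [[0.143, 0.99, -0.0], [0.99, -0.143, 0.0], [0.0, -0.0, -1.0]]
wrist_force: [1.9, -0.4, -1.1]
grip_width: 0.0189
```

servo_tool:
  plan:
    - {"gripper": 1,"tx": -0.38,"ty": 0.06,"tz": -0.69,"rx": 0,"ry": 0,"rz": 0}
    - {"gripper": 1,"tx": 0,"ty": 0,"tz": 0,"rx": 0,"ry": 0,"rz": 0}
    - {"gripper": 1,"tx": 0,"ty": 0,"tz": 0,"rx": 0,"ry": 0,"rz": 0}

```text
t: 39.1
eef_pos: [0.4796, 0.0, 0.223]
orientation: [[0.143, 0.99, -0.001], [0.99, -0.143, 0.0], [0.0, -0.001, -1.0]]
wrist_force: [-0.1, -1.0, -1.0]
grip_width: 0.019
```

servo_tool:
  plan:
    - {"gripper": 1,"tx": -0.34,"ty": 0.05,"tz": -0.73,"rx": 0,"ry": 0,"rz": 0}
    - {"gripper": 1,"tx": 0,"ty": 0,"tz": 0,"rx": 0,"ry": 0,"rz": 0}
    - {"gripper": 1,"tx": 0,"ty": 0,"tz": 0,"rx": 0,"ry": 0,"rz": 0}

```text
t: 39.4
eef_pos: [0.4764, 0.0005, 0.2157]
orientation: [[0.143, 0.99, -0.0], [0.99, -0.143, 0.0], [0.0, -0.0, -1.0]]
wrist_force: [2.9, -1.1, -0.5]
grip_width: 0.0191
```

servo_tool:
  plan:
    - {"gripper": 1,"tx": 0.72,"ty": -0.11,"tz": 1.42,"rx": 0,"ry": 0,"rz": 0}
    - {"gripper": 1,"tx": 0.98,"ty": -0.14,"tz": 1.25,"rx": 0,"ry": 0,"rz": 0}
    - {"gripper": 1,"tx": 1.21,"ty": -0.18,"tz": 1.03,"rx": 0,"ry": 0,"rz": 0}
    - {"gripper": 1,"tx": 1.38,"ty": -0.2,"tz": 0.77,"rx": 0,"ry": 0,"rz": 0}
    - {"gripper": 1,"tx": 1.51,"ty": -0.22,"tz": 0.47,"rx": 0,"ry": 0,"rz": 0}
    - {"gripper": 1,"tx": 1.57,"ty": -0.23,"tz": 0.16,"rx": 0,"ry": 0,"rz": 0}
    - {"gripper": 1,"tx": 0,"ty": 0,"tz": 0,"rx": 0,"ry": 0,"rz": 0}
    - {"gripper": 4,"tx": 0,"ty": 0,"tz": 0,"rx": 0,"ry": 0,"rz": 0}
    - {"gripper": 5,"tx": 0,"ty": 0,"tz": 0,"rx": 0,"ry": 0,"rz": 0}
    - {"gripper": 5,"tx": 0,"ty": 0,"tz": 0,"rx": 0,"ry": 0,"rz": 0}
    - {"gripper": 5,"tx": 0,"ty": 0,"tz": 2,"rx": 0,"ry": 0,"rz": 0}
    - {"gripper": 7,"tx": 0,"ty": 0,"tz": 4.2,"rx": 0,"ry": 0,"rz": 0}
    - {"gripper": 9.1,"tx": 4,"ty": -0.6,"tz": 0,"rx": 0,"ry": 0,"rz": 0}
    - {"gripper": 9.1,"tx": 4,"ty": -0.6,"tz": 0,"rx": 0,"ry": 0,"rz": 0}
    - {"gripper": 9.1,"tx": 4,"ty": -0.6,"tz": 0,"rx": 0,"ry": 0,"rz": 0}
    - {"gripper": 9.1,"tx": 2.8,"ty": -0.4,"tz": 0,"rx": 0,"ry": 0,"rz": 0}
    - {"gripper": 9.1,"tx": 0,"ty": 0,"tz": -3,"rx": 0,"ry": 0,"rz": 0}
    - {"gripper": 9.1,"tx": 0,"ty": 0,"tz": 0,"rx": 0,"ry": 0,"rz": 0}
    - {"gripper": 9.1,"tx": 0,"ty": 0,"tz": 0,"rx": 0,"ry": 0,"rz": 0}

```text
t: 41.3
eef_pos: [0.6973, -0.0321, 0.2983]
orientation: [[0.143, 0.99, -0.003], [0.99, -0.143, 0.001], [0.0, -0.003, -1.0]]
wrist_force: [-0.1, -0.2, 0.4]
grip_width: 0.0912
```

Run:
```python
from m import *
st()
im,i=snap('wrist','w13')
m=mask(im,(14,90,50),(32,255,255),(180,100,330,260))
for b in blobs(m,50)[:1]: print(b[:3],cv2.boundingRect(b[3]))
s,_=snap('side','s13')
x,y,w,h=200,150,110,90
a=cv2.resize(im[130:240,190:320,::-1],(390,330),interpolation=cv2.INTER_CUBIC); b=cv2.resize(s[140:250,200:330,::-1],(390,330),interpolation=cv2.INTER_CUBIC)
cv2.imwrite('pics/w13b.png',np.hstack([a,b]))
```

```text
t41.30 p [ 0.6973 -0.0321  0.2983] yaw 81.8 tilt 0.2 F [-0.1 -0.2  0.4] M [0.01 0.03 0.01] w 0.0912 j [ -9.  38.  49.   0.  93. -91.]
(1278.5, 248.6421587798201, 193.64958936253421) (225, 170, 50, 53)
```

View pics/w13b.png

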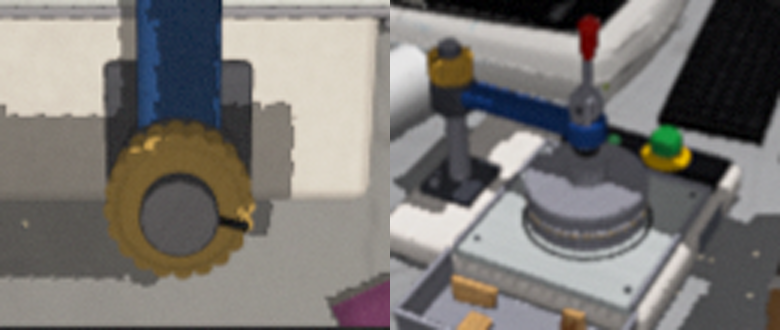

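servo_tool:
  plan:
    - {"gripper": 9.1,"tx": 0.05,"ty": 0,"tz": -3,"rx": 0,"ry": 0,"rz": 0}
    - {"gripper": 9.1,"tx": 0,"ty": 0,"tz": -3,"rx": 0,"ry": 0,"rz": 0}
    - {"gripper": 9.1,"tx": 0,"ty": 0,"tz": -2,"rx": 0,"ry": 0,"rz": 0}
    - {"gripper": 9.1,"tx": 0,"ty": 0,"tz": -1.4,"rx": 0,"ry": 0,"rz": 0}
    - {"gripper": 9.1,"tx": 0,"ty": 0,"tz": -0.8,"rx": 0,"ry": 0,"rz": 0}
    - {"gripper": 9.1,"tx": 0,"ty": 0,"tz": 0,"rx": 0,"ry": 0,"rz": 0}
    - {"gripper": 9.1,"tx": 0,"ty": 0,"tz": 0,"rx": 0,"ry": 0,"rz": 0}
    - {"gripper": 3.5,"tx": 0,"ty": 0,"tz": 0,"rx": 0,"ry": 0,"rz": 0}
    - {"gripper": 3.5,"tx": 0,"ty": 0,"tz": 0,"rx": 0,"ry": 0,"rz": 0}
    - {"gripper": 3.5,"tx": 0,"ty": 0,"tz": 0,"rx": 0,"ry": 0,"rz": 0}
    - {"gripper": 3.5,"tx": 0,"ty": 0,"tz": 0,"rx": 0,"ry": 0,"rz": 0}
    - {"gripper": 3.5,"tx": 0,"ty": 0,"tz": 0,"rx": 0,"ry": 0,"rz": 0}
    - {"gripper": 3.5,"tx": 0,"ty": 0,"tz": 0,"rx": 0,"ry": 0,"rz": 0}
    - {"gripper": 3.5,"tx": 0,"ty": 0,"tz": 0,"rx": 0,"ry": 0,"rz": 0}

```text
t: 42.8
eef_pos: [0.6987, -0.0318, 0.197]
orientation: [[0.143, 0.99, 0.0], [0.99, -0.143, 0.001], [0.001, 0.0, -1.0]]
wrist_force: [0.7, 2.4, 0.4]
grip_width: 0.0445
```

servo_tool:
  plan:
    - {"gripper": 3.5,"tx": 0,"ty": 0,"tz": 0,"rx": 0,"ry": 0,"rz": 0}
    - {"gripper": 3.5,"tx": 0,"ty": 0,"tz": -0.02,"rx": 0,"ry": 0,"rz": -7.45}
    - {"gripper": 3.5,"tx": 0,"ty": 0,"tz": -0.02,"rx": 0,"ry": 0,"rz": -7.45}
    - {"gripper": 3.5,"tx": 0,"ty": 0,"tz": -0.02,"rx": 0,"ry": 0,"rz": -7.45}
    - {"gripper": 3.5,"tx": 0,"ty": 0,"tz": -0.02,"rx": 0,"ry": 0,"rz": -7.45}
    - {"gripper": 3.5,"tx": 0,"ty": 0,"tz": -0.02,"rx": 0,"ry": 0,"rz": -7.45}
    - {"gripper": 3.5,"tx": 0,"ty": 0,"tz": -0.02,"rx": 0,"ry": 0,"rz": -7.45}
    - {"gripper": 3.5,"tx": 0,"ty": 0,"tz": -0.02,"rx": 0,"ry": 0,"rz": -7.45}
    - {"gripper": 3.5,"tx": 0,"ty": 0,"tz": -0.02,"rx": 0,"ry": 0,"rz": -7.45}
    - {"gripper": 3.5,"tx": 0,"ty": 0,"tz": -0.02,"rx": 0,"ry": 0,"rz": -7.45}
    - {"gripper": 3.5,"tx": 0,"ty": 0,"tz": -0.03,"rx": 0,"ry": 0,"rz": -7.45}
    - {"gripper": 3.5,"tx": 0,"ty": 0,"tz": 0,"rx": 0,"ry": 0,"rz": 0}
    - {"gripper": 3.5,"tx": 0,"ty": 0,"tz": 0,"rx": 0,"ry": 0,"rz": 0}

```text
t: 44.1
eef_pos: [0.6978, -0.0328, 0.1949]
orientation: [[0.992, 0.129, -0.002], [0.129, -0.992, -0.001], [-0.002, 0.0, -1.0]]
wrist_force: [-5.4, -1.3, 1.9]
grip_width: 0.0446
```

```bash
python3 -c "
from h import *
st()"
```

```text
t44.10 p [ 0.6978 -0.0328  0.1949] yaw 7.4 tilt 0.1 F [-5.4 -1.3  1.9] M [-0.23  0.68 -0.19] w 0.0446 j [ -9.  41.  60.  -0.  80. -16.]
```

servo_tool:
  plan:
    - {"gripper": 6,"tx": 0,"ty": 0,"tz": 0,"rx": 0,"ry": 0,"rz": 0}
    - {"gripper": 7,"tx": 0,"ty": 0,"tz": 0,"rx": 0,"ry": 0,"rz": 0}
    - {"gripper": 7,"tx": 0,"ty": 0,"tz": 0,"rx": 0,"ry": 0,"rz": 0}
    - {"gripper": 7,"tx": 0,"ty": 0,"tz": 2,"rx": 0,"ry": 0,"rz": 0}
    - {"gripper": 7,"tx": 0,"ty": 0,"tz": 4,"rx": 0,"ry": 0,"rz": 8.2}
    - {"gripper": 7,"tx": 0,"ty": 0,"tz": 4,"rx": 0,"ry": 0,"rz": 8.2}
    - {"gripper": 7,"tx": 0,"ty": 0,"tz": 3,"rx": 0,"ry": 0,"rz": 8.2}
    - {"gripper": 7,"tx": -2,"ty": 0.3,"tz": 0.3,"rx": 0,"ry": 0,"rz": 8.2}
    - {"gripper": 5,"tx": -2,"ty": 0.3,"tz": 0,"rx": 0,"ry": 0,"rz": 8.2}
    - {"gripper": 5,"tx": -3,"ty": 0.5,"tz": 0,"rx": 0,"ry": 0,"rz": 8.2}
    - {"gripper": 5,"tx": -3,"ty": 0.5,"tz": 0,"rx": 0,"ry": 0,"rz": 8.2}
    - {"gripper": 5,"tx": -3,"ty": 0.4,"tz": 0,"rx": 0,"ry": 0,"rz": 8.2}
    - {"gripper": 5,"tx": -1.7,"ty": 0.15,"tz": 0,"rx": 0,"ry": 0,"rz": 8.5}
    - {"gripper": 5,"tx": 0,"ty": 0,"tz": 0,"rx": 0,"ry": 0,"rz": 0}
    - {"gripper": 5,"tx": 0,"ty": 0,"tz": 0,"rx": 0,"ry": 0,"rz": 0}

```text
t: 45.6
eef_pos: [0.5522, -0.0108, 0.3284]
orientation: [[0.153, 0.988, 0.002], [0.988, -0.153, -0.0], [0.0, 0.002, -1.0]]
wrist_force: [-0.3, -0.2, -0.5]
grip_width: 0.0495
```

servo_tool:
  plan:
    - {"gripper": 5,"tx": -0.15,"ty": 0,"tz": -2.5,"rx": 0,"ry": 0,"rz": 0.4}
    - {"gripper": 5,"tx": 0,"ty": 0,"tz": -2.5,"rx": 0,"ry": 0,"rz": 0}
    - {"gripper": 5,"tx": 0,"ty": 0,"tz": -1.3,"rx": 0,"ry": 0,"rz": 0}
    - {"gripper": 5,"tx": 0,"ty": 0,"tz": 0,"rx": 0,"ry": 0,"rz": 0}
    - {"gripper": 1,"tx": 0,"ty": 0,"tz": 0,"rx": 0,"ry": 0,"rz": 0}
    - {"gripper": 1,"tx": 0,"ty": 0,"tz": 0,"rx": 0,"ry": 0,"rz": 0}
    - {"gripper": 1,"tx": 0,"ty": 0,"tz": 0,"rx": 0,"ry": 0,"rz": 0}
    - {"gripper": 1,"tx": 0,"ty": 0,"tz": 0,"rx": 0,"ry": 0,"rz": 0}
    - {"gripper": 1,"tx": 0,"ty": 0,"tz": 0,"rx": 0,"ry": 0,"rz": 0}

```text
t: 46.5
eef_pos: [0.5504, -0.0105, 0.2655]
orientation: [[0.143, 0.99, 0.001], [0.99, -0.143, 0.0], [0.001, 0.001, -1.0]]
wrist_force: [0.5, 1.2, 0.7]
grip_width: 0.019
```

servo_tool:
  plan:
    - {"gripper": 1,"tx": -0.78,"ty": 0.11,"tz": -0.04,"rx": 0,"ry": 0,"rz": 0}
    - {"gripper": 1,"tx": -0.78,"ty": 0.11,"tz": -0.12,"rx": 0,"ry": 0,"rz": 0}
    - {"gripper": 1,"tx": -0.76,"ty": 0.11,"tz": -0.2,"rx": 0,"ry": 0,"rz": 0}
    - {"gripper": 1,"tx": -0.75,"ty": 0.11,"tz": -0.27,"rx": 0,"ry": 0,"rz": 0}
    - {"gripper": 1,"tx": -0.7,"ty": 0.1,"tz": -0.35,"rx": 0,"ry": 0,"rz": 0}
    - {"gripper": 1,"tx": -0.68,"ty": 0.1,"tz": -0.42,"rx": 0,"ry": 0,"rz": 0}
    - {"gripper": 1,"tx": 0,"ty": 0,"tz": 0,"rx": 0,"ry": 0,"rz": 0}
    - {"gripper": 1,"tx": 0,"ty": 0,"tz": 0,"rx": 0,"ry": 0,"rz": 0}

```text
t: 47.3
eef_pos: [0.505, -0.0041, 0.2506]
orientation: [[0.143, 0.99, -0.001], [0.99, -0.143, 0.001], [0.0, -0.001, -1.0]]
wrist_force: [3.0, 2.9, -3.6]
grip_width: 0.0191
```

servo_tool:
  plan:
    - {"gripper": 1,"tx": -0.62,"ty": 0.09,"tz": -0.48,"rx": 0,"ry": 0,"rz": 0}
    - {"gripper": 1,"tx": 0,"ty": 0,"tz": 0,"rx": 0,"ry": 0,"rz": 0}
    - {"gripper": 1,"tx": 0,"ty": 0,"tz": 0,"rx": 0,"ry": 0,"rz": 0}

```text
t: 47.6
eef_pos: [0.4991, -0.0033, 0.2459]
orientation: [[0.143, 0.99, -0.001], [0.99, -0.143, 0.0], [0.0, -0.001, -1.0]]
wrist_force: [2.8, 4.9, -2.9]
grip_width: 0.0194
```

servo_tool:
  plan:
    - {"gripper": 1,"tx": -0.59,"ty": 0.09,"tz": -0.55,"rx": 0,"ry": 0,"rz": 0}
    - {"gripper": 1,"tx": 0,"ty": 0,"tz": 0,"rx": 0,"ry": 0,"rz": 0}
    - {"gripper": 1,"tx": 0,"ty": 0,"tz": 0,"rx": 0,"ry": 0,"rz": 0}

```text
t: 47.9
eef_pos: [0.4933, -0.0024, 0.2405]
orientation: [[0.143, 0.99, -0.0], [0.99, -0.143, 0.0], [0.0, -0.0, -1.0]]
wrist_force: [3.5, 3.5, -1.9]
grip_width: 0.0191
```

servo_tool:
  plan:
    - {"gripper": 1,"tx": -0.51,"ty": 0.07,"tz": -0.6,"rx": 0,"ry": 0,"rz": 0}
    - {"gripper": 1,"tx": 0,"ty": 0,"tz": 0,"rx": 0,"ry": 0,"rz": 0}
    - {"gripper": 1,"tx": 0,"ty": 0,"tz": 0,"rx": 0,"ry": 0,"rz": 0}

```text
t: 48.2
eef_pos: [0.4882, -0.0018, 0.2345]
orientation: [[0.143, 0.99, 0.0], [0.99, -0.143, 0.0], [0.0, 0.0, -1.0]]
wrist_force: [3.2, 4.1, 0.9]
grip_width: 0.019
```

servo_tool:
  plan:
    - {"gripper": 1,"tx": -0.47,"ty": 0.07,"tz": -0.65,"rx": 0,"ry": 0,"rz": 0}
    - {"gripper": 1,"tx": 0,"ty": 0,"tz": 0,"rx": 0,"ry": 0,"rz": 0}
    - {"gripper": 1,"tx": 0,"ty": 0,"tz": 0,"rx": 0,"ry": 0,"rz": 0}

```text
t: 48.5
eef_pos: [0.4835, -0.0011, 0.228]
orientation: [[0.143, 0.99, 0.0], [0.99, -0.143, 0.0], [0.0, 0.0, -1.0]]
wrist_force: [2.8, 4.0, 1.4]
grip_width: 0.019
```

servo_tool:
  plan:
    - {"gripper": 1,"tx": -0.38,"ty": 0.06,"tz": -0.69,"rx": 0,"ry": 0,"rz": 0}
    - {"gripper": 1,"tx": 0,"ty": 0,"tz": 0,"rx": 0,"ry": 0,"rz": 0}
    - {"gripper": 1,"tx": 0,"ty": 0,"tz": 0,"rx": 0,"ry": 0,"rz": 0}

```text
t: 48.8
eef_pos: [0.4797, -0.0005, 0.2212]
orientation: [[0.143, 0.99, 0.0], [0.99, -0.143, 0.0], [0.0, 0.0, -1.0]]
wrist_force: [3.2, 3.8, 2.6]
grip_width: 0.0191
```

servo_tool:
  plan:
    - {"gripper": 1,"tx": -0.34,"ty": 0.05,"tz": -0.73,"rx": 0,"ry": 0,"rz": 0}
    - {"gripper": 1,"tx": 0,"ty": 0,"tz": 0,"rx": 0,"ry": 0,"rz": 0}
    - {"gripper": 1,"tx": 0,"ty": 0,"tz": 0,"rx": 0,"ry": 0,"rz": 0}

```text
t: 49.1
eef_pos: [0.4764, -0.0, 0.2138]
orientation: [[0.143, 0.99, 0.0], [0.99, -0.143, 0.0], [0.0, 0.0, -1.0]]
wrist_force: [3.9, 3.4, 0.6]
grip_width: 0.0192
```

servo_tool:
  plan:
    - {"gripper": 1,"tx": 0.72,"ty": -0.11,"tz": 1.42,"rx": 0,"ry": 0,"rz": 0}
    - {"gripper": 1,"tx": 0.98,"ty": -0.14,"tz": 1.25,"rx": 0,"ry": 0,"rz": 0}
    - {"gripper": 1,"tx": 1.21,"ty": -0.18,"tz": 1.03,"rx": 0,"ry": 0,"rz": 0}
    - {"gripper": 1,"tx": 0.68,"ty": -0.1,"tz": 0.42,"rx": 0,"ry": 0,"rz": 0}
    - {"gripper": 1,"tx": 0,"ty": 0.1,"tz": 0,"rx": 0,"ry": 0,"rz": 0}
    - {"gripper": 1,"tx": -0.68,"ty": 0.1,"tz": -0.42,"rx": 0,"ry": 0,"rz": 0}
    - {"gripper": 1,"tx": 0,"ty": 0,"tz": 0,"rx": 0,"ry": 0,"rz": 0}

```text
t: 49.8
eef_pos: [0.5042, -0.0037, 0.2499]
orientation: [[0.143, 0.99, -0.002], [0.99, -0.143, -0.001], [-0.001, -0.002, -1.0]]
wrist_force: [0.2, -1.2, -1.9]
grip_width: 0.0191
```

```bash
cat > fr.py <<'E'
import sys
from h import *
th=float(sys.argv[1]); F=[]
for k in range(8): robot.camera('wrist'); F.append(robot.get_state()['wrist_force'])
F=np.array(F); m=F.mean(0); o=np.array([-.989,.146,0]); t=o*np.cos(th)-np.array([0,0,1])*np.sin(th); r=o*np.sin(th)+np.array([0,0,1])*np.cos(th)
print(th,'F',m.round(2),'sd',F.std(0).round(2),'R %.2f radial %.2f'%(-m@t,m@r), robot.get_state()['eef_pos'].round(4))
E
python3 fr.py .6
```

```text
0.6 F [-1.06 -0.8  -1.02] sd [0.38 0.53 0.65] R -1.34 radial -0.31 [ 0.5054 -0.0035  0.2508]
```

servo_tool:
  plan:
    - {"gripper": 1,"tx": -0.62,"ty": 0.09,"tz": -0.48,"rx": 0,"ry": 0,"rz": 0}
    - {"gripper": 1,"tx": 0,"ty": 0,"tz": 0,"rx": 0,"ry": 0,"rz": 0}

```text
t: 50.4
eef_pos: [0.4991, -0.0024, 0.2459]
orientation: [[0.143, 0.99, 0.001], [0.99, -0.143, -0.0], [0.0, 0.001, -1.0]]
wrist_force: [0.7, -0.8, -1.4]
grip_width: 0.019
```

```bash
python3 fr.py .7
```

```text
0.7 F [-0.49 -0.79 -0.46] sd [0.44 0.41 0.38] R -0.58 radial -0.11 [ 0.4994 -0.0024  0.246 ]
```

servo_tool:
  plan:
    - {"gripper": 1,"tx": -0.59,"ty": 0.09,"tz": -0.55,"rx": 0,"ry": 0,"rz": 0}
    - {"gripper": 1,"tx": 0,"ty": 0,"tz": 0,"rx": 0,"ry": 0,"rz": 0}

```text
t: 51.0
eef_pos: [0.4933, -0.0015, 0.2403]
orientation: [[0.143, 0.99, 0.001], [0.99, -0.143, 0.0], [0.0, 0.001, -1.0]]
wrist_force: [1.0, -1.0, -0.2]
grip_width: 0.0191
```

```bash
python3 fr.py .8
```

```text
0.8 F [ 1.15 -0.78 -0.21] sd [0.16 0.25 0.18] R 0.72 radial -1.04 [ 0.4935 -0.0016  0.2405]
```

servo_tool:
  plan:
    - {"gripper": 1,"tx": -0.51,"ty": 0.07,"tz": -0.6,"rx": 0,"ry": 0,"rz": 0}
    - {"gripper": 1,"tx": 0,"ty": 0,"tz": 0,"rx": 0,"ry": 0,"rz": 0}

```text
t: 51.6
eef_pos: [0.4883, -0.0008, 0.2346]
orientation: [[0.143, 0.99, 0.001], [0.99, -0.143, 0.0], [0.0, 0.001, -1.0]]
wrist_force: [1.8, -0.5, 1.6]
grip_width: 0.0191
```

```bash
python3 fr.py .9
```

```text
0.9 F [ 0.87 -0.25  2.15] sd [0.66 0.54 0.71] R 2.24 radial 0.63 [ 0.4885 -0.0008  0.2347]
```

servo_tool:
  plan:
    - {"gripper": 1,"tx": -0.47,"ty": 0.07,"tz": -0.65,"rx": 0,"ry": 0,"rz": 0}
    - {"gripper": 1,"tx": 0,"ty": 0,"tz": 0,"rx": 0,"ry": 0,"rz": 0}

```text
t: 52.2
eef_pos: [0.4837, -0.0001, 0.2279]
orientation: [[0.143, 0.99, 0.0], [0.99, -0.143, 0.0], [0.0, 0.0, -1.0]]
wrist_force: [2.0, -1.1, 1.2]
grip_width: 0.0191
```

```bash
python3 fr.py 1.0
```

```text
1.0 F [1.39 0.01 2.38] sd [0.22 0.29 0.5 ] R 2.75 radial 0.14 [ 4.839e-01 -2.000e-04  2.282e-01]
```

servo_tool:
  plan:
    - {"gripper": 1,"tx": -0.38,"ty": 0.06,"tz": -0.69,"rx": 0,"ry": 0,"rz": 0}
    - {"gripper": 1,"tx": 0,"ty": 0,"tz": 0,"rx": 0,"ry": 0,"rz": 0}

```text
t: 52.8
eef_pos: [0.4797, 0.0004, 0.2209]
orientation: [[0.143, 0.99, -0.0], [0.99, -0.143, 0.0], [0.0, -0.0, -1.0]]
wrist_force: [1.9, 0.1, 2.9]
grip_width: 0.0194
```

```bash
python3 fr.py 1.1
```

```text
1.1 F [ 0.95 -0.23  2.37] sd [0.39 0.4  0.45] R 2.55 radial 0.21 [4.799e-01 4.000e-04 2.212e-01]
```

servo_tool:
  plan:
    - {"gripper": 1,"tx": 0.38,"ty": -0.06,"tz": 0.69,"rx": 0,"ry": 0,"rz": 0}
    - {"gripper": 1,"tx": 0.98,"ty": -0.14,"tz": 1.25,"rx": 0,"ry": 0,"rz": 0}
    - {"gripper": 1,"tx": 1.21,"ty": -0.18,"tz": 1.03,"rx": 0,"ry": 0,"rz": 0}
    - {"gripper": 1,"tx": 1.38,"ty": -0.2,"tz": 0.77,"rx": 0,"ry": 0,"rz": 0}
    - {"gripper": 1,"tx": 1.51,"ty": -0.22,"tz": 0.47,"rx": 0,"ry": 0,"rz": 0}
    - {"gripper": 1,"tx": 1.57,"ty": -0.28,"tz": 0.16,"rx": 0,"ry": 0,"rz": 0}
    - {"gripper": 1,"tx": 0,"ty": 0,"tz": 0,"rx": 0,"ry": 0,"rz": 0}
    - {"gripper": 4,"tx": 0,"ty": 0,"tz": 0,"rx": 0,"ry": 0,"rz": 0}
    - {"gripper": 5,"tx": 0,"ty": 0,"tz": 0,"rx": 0,"ry": 0,"rz": 0}
    - {"gripper": 5,"tx": 0,"ty": 0,"tz": 0,"rx": 0,"ry": 0,"rz": 0}
    - {"gripper": 5,"tx": 0,"ty": 0,"tz": 2,"rx": 0,"ry": 0,"rz": 0}
    - {"gripper": 7,"tx": 0,"ty": 0,"tz": 4.2,"rx": 0,"ry": 0,"rz": 0}
    - {"gripper": 9.1,"tx": 4,"ty": -0.6,"tz": 0,"rx": 0,"ry": 0,"rz": 0}
    - {"gripper": 9.1,"tx": 4,"ty": -0.6,"tz": 0,"rx": 0,"ry": 0,"rz": 0}
    - {"gripper": 9.1,"tx": 4,"ty": -0.6,"tz": 0,"rx": 0,"ry": 0,"rz": 0}
    - {"gripper": 9.1,"tx": 2.8,"ty": -0.4,"tz": 0,"rx": 0,"ry": 0,"rz": 0}
    - {"gripper": 9.1,"tx": 0,"ty": 0,"tz": -3,"rx": 0,"ry": 0,"rz": 0}
    - {"gripper": 9.1,"tx": 0,"ty": 0,"tz": 0,"rx": 0,"ry": 0,"rz": 0}
    - {"gripper": 9.1,"tx": 0,"ty": 0,"tz": 0,"rx": 0,"ry": 0,"rz": 0}

```text
t: 55.1
eef_pos: [0.6974, -0.0322, 0.2964]
orientation: [[0.143, 0.99, -0.003], [0.99, -0.143, 0.001], [0.0, -0.003, -1.0]]
wrist_force: [1.0, 0.2, 0.8]
grip_width: 0.0909
```

servo_tool:
  plan:
    - {"gripper": 9.1,"tx": 0.05,"ty": 0,"tz": -3,"rx": 0,"ry": 0,"rz": 0}
    - {"gripper": 9.1,"tx": 0,"ty": 0,"tz": -3,"rx": 0,"ry": 0,"rz": 0}
    - {"gripper": 9.1,"tx": 0,"ty": 0,"tz": -2,"rx": 0,"ry": 0,"rz": 0}
    - {"gripper": 9.1,"tx": 0,"ty": 0,"tz": -1.4,"rx": 0,"ry": 0,"rz": 0}
    - {"gripper": 9.1,"tx": 0,"ty": 0,"tz": -0.75,"rx": 0,"ry": 0,"rz": 0}
    - {"gripper": 9.1,"tx": 0,"ty": 0,"tz": 0,"rx": 0,"ry": 0,"rz": 0}
    - {"gripper": 9.1,"tx": 0,"ty": 0,"tz": 0,"rx": 0,"ry": 0,"rz": 0}
    - {"gripper": 3.5,"tx": 0,"ty": 0,"tz": 0,"rx": 0,"ry": 0,"rz": 0}
    - {"gripper": 3.5,"tx": 0,"ty": 0,"tz": 0,"rx": 0,"ry": 0,"rz": 0}
    - {"gripper": 3.5,"tx": 0,"ty": 0,"tz": 0,"rx": 0,"ry": 0,"rz": 0}
    - {"gripper": 3.5,"tx": 0,"ty": 0,"tz": 0,"rx": 0,"ry": 0,"rz": 0}
    - {"gripper": 3.5,"tx": 0,"ty": 0,"tz": 0,"rx": 0,"ry": 0,"rz": 0}
    - {"gripper": 3.5,"tx": 0,"ty": 0,"tz": 0,"rx": 0,"ry": 0,"rz": 0}
    - {"gripper": 3.5,"tx": 0,"ty": 0,"tz": 0,"rx": 0,"ry": 0,"rz": 0}
    - {"gripper": 3.5,"tx": 0,"ty": 0,"tz": 0,"rx": 0,"ry": 0,"rz": 0}

```text
t: 56.6
eef_pos: [0.6988, -0.0319, 0.1953]
orientation: [[0.143, 0.99, 0.0], [0.99, -0.143, 0.001], [0.001, -0.0, -1.0]]
wrist_force: [0.8, 1.8, -1.0]
grip_width: 0.0443
```

servo_tool:
  plan:
    - {"gripper": 3.5,"tx": 0,"ty": 0,"tz": -0.02,"rx": 0,"ry": 0,"rz": -7.2}
    - {"gripper": 3.5,"tx": 0,"ty": 0,"tz": -0.02,"rx": 0,"ry": 0,"rz": -7.2}
    - {"gripper": 3.5,"tx": 0,"ty": 0,"tz": 0,"rx": 0,"ry": 0,"rz": 0}
    - {"gripper": 3.5,"tx": 0,"ty": 0,"tz": 0,"rx": 0,"ry": 0,"rz": 0}

```text
t: 57.0
eef_pos: [0.6987, -0.0322, 0.1949]
orientation: [[0.382, 0.924, -0.0], [0.924, -0.382, 0.0], [0.0, -0.0, -1.0]]
wrist_force: [1.1, 2.4, 0.0]
grip_width: 0.0442
```

```bash
python3 -c "
from h import *
st()"
```

```text
t57.00 p [ 0.6987 -0.0322  0.1949] yaw 67.5 tilt 0.0 F [1.1 2.4 0. ] M [ 0.32 -0.08 -0.22] w 0.0442 j [ -9.  41.  60.   0.  79. -76.]
```

servo_tool:
  plan:
    - {"gripper": 6,"tx": 0,"ty": 0,"tz": 0,"rx": 0,"ry": 0,"rz": 0}
    - {"gripper": 7,"tx": 0,"ty": 0,"tz": 0,"rx": 0,"ry": 0,"rz": 0}
    - {"gripper": 7,"tx": 0,"ty": 0,"tz": 0,"rx": 0,"ry": 0,"rz": 0}
    - {"gripper": 7,"tx": 0,"ty": 0,"tz": 2,"rx": 0,"ry": 0,"rz": 0}
    - {"gripper": 7,"tx": 0,"ty": 0,"tz": 4,"rx": 0,"ry": 0,"rz": 7.2}
    - {"gripper": 7,"tx": 0,"ty": 0,"tz": 4,"rx": 0,"ry": 0,"rz": 7.2}
    - {"gripper": 7,"tx": 0,"ty": 0,"tz": 3,"rx": 0,"ry": 0,"rz": 0}
    - {"gripper": 7,"tx": -2,"ty": 0.3,"tz": 0.3,"rx": 0,"ry": 0,"rz": 0}
    - {"gripper": 5,"tx": -2,"ty": 0.3,"tz": 0,"rx": 0,"ry": 0,"rz": 0}
    - {"gripper": 5,"tx": -3,"ty": 0.5,"tz": 0,"rx": 0,"ry": 0,"rz": 0}
    - {"gripper": 5,"tx": -3,"ty": 0.5,"tz": 0,"rx": 0,"ry": 0,"rz": 0}
    - {"gripper": 5,"tx": -3,"ty": 0.4,"tz": 0,"rx": 0,"ry": 0,"rz": 0}
    - {"gripper": 5,"tx": -1.8,"ty": 0.15,"tz": 0,"rx": 0,"ry": 0,"rz": 0}
    - {"gripper": 5,"tx": 0,"ty": 0,"tz": 0,"rx": 0,"ry": 0,"rz": 0}
    - {"gripper": 5,"tx": 0,"ty": 0,"tz": 0,"rx": 0,"ry": 0,"rz": 0}

```text
t: 58.5
eef_pos: [0.5511, -0.0111, 0.3286]
orientation: [[0.143, 0.99, 0.002], [0.99, -0.143, -0.0], [-0.0, 0.002, -1.0]]
wrist_force: [-0.0, 0.4, 0.6]
grip_width: 0.05
```

servo_tool:
  plan:
    - {"gripper": 5,"tx": -0.05,"ty": 0.05,"tz": -2.5,"rx": 0,"ry": 0,"rz": 0}
    - {"gripper": 5,"tx": 0,"ty": 0,"tz": -2.5,"rx": 0,"ry": 0,"rz": 0}
    - {"gripper": 5,"tx": 0,"ty": 0,"tz": -1.35,"rx": 0,"ry": 0,"rz": 0}
    - {"gripper": 5,"tx": 0,"ty": 0,"tz": 0,"rx": 0,"ry": 0,"rz": 0}
    - {"gripper": 1,"tx": 0,"ty": 0,"tz": 0,"rx": 0,"ry": 0,"rz": 0}
    - {"gripper": 1,"tx": 0,"ty": 0,"tz": 0,"rx": 0,"ry": 0,"rz": 0}
    - {"gripper": 1,"tx": 0,"ty": 0,"tz": 0,"rx": 0,"ry": 0,"rz": 0}
    - {"gripper": 1,"tx": 0,"ty": 0,"tz": 0,"rx": 0,"ry": 0,"rz": 0}
    - {"gripper": 1,"tx": 0,"ty": 0,"tz": 0,"rx": 0,"ry": 0,"rz": 0}

```text
t: 59.4
eef_pos: [0.5505, -0.0104, 0.2651]
orientation: [[0.143, 0.99, 0.001], [0.99, -0.143, 0.0], [0.0, 0.001, -1.0]]
wrist_force: [0.1, 0.7, 1.8]
grip_width: 0.0195
```

servo_tool:
  plan:
    - {"gripper": 1,"tx": -0.78,"ty": 0.11,"tz": -0.04,"rx": 0,"ry": 0,"rz": 0}
    - {"gripper": 1,"tx": -0.78,"ty": 0.11,"tz": -0.12,"rx": 0,"ry": 0,"rz": 0}
    - {"gripper": 1,"tx": -0.76,"ty": 0.11,"tz": -0.2,"rx": 0,"ry": 0,"rz": 0}
    - {"gripper": 1,"tx": -0.75,"ty": 0.11,"tz": -0.27,"rx": 0,"ry": 0,"rz": 0}
    - {"gripper": 1,"tx": -0.7,"ty": 0.1,"tz": -0.35,"rx": 0,"ry": 0,"rz": 0}
    - {"gripper": 1,"tx": -0.68,"ty": 0.1,"tz": -0.42,"rx": 0,"ry": 0,"rz": 0}
    - {"gripper": 1,"tx": 0,"ty": 0,"tz": 0,"rx": 0,"ry": 0,"rz": 0}

```text
t: 60.1
eef_pos: [0.5041, -0.0037, 0.2498]
orientation: [[0.143, 0.99, -0.003], [0.99, -0.143, 0.0], [0.0, -0.003, -1.0]]
wrist_force: [0.1, 1.1, 0.4]
grip_width: 0.0193
```

```bash
python3 fr.py .6
```

```text
0.6 F [-2.79  1.23  3.03] sd [0.62 0.32 1.24] R -0.72 radial 4.16 [ 0.5055 -0.0039  0.2506]
```

servo_tool:
  plan:
    - {"gripper": 1,"tx": -0.62,"ty": 0.09,"tz": -0.48,"rx": 0,"ry": 0,"rz": 0}
    - {"gripper": 1,"tx": 0,"ty": 0,"tz": 0,"rx": 0,"ry": 0,"rz": 0}

```text
t: 60.7
eef_pos: [0.4993, -0.0031, 0.2457]
orientation: [[0.143, 0.99, 0.0], [0.99, -0.143, -0.0], [0.0, 0.0, -1.0]]
wrist_force: [-3.0, 0.0, 2.0]
grip_width: 0.0192
```

```bash
python3 fr.py .7
```

```text
0.7 F [-4.07  1.09  4.33] sd [0.44 0.44 0.74] R -0.42 radial 6.01 [ 0.4995 -0.0031  0.2457]
```

servo_tool:
  plan:
    - {"gripper": 1,"tx": -0.59,"ty": 0.09,"tz": -0.55,"rx": 0,"ry": 0,"rz": 0}
    - {"gripper": 1,"tx": 0,"ty": 0,"tz": 0,"rx": 0,"ry": 0,"rz": 0}

```text
t: 61.3
eef_pos: [0.4938, -0.0023, 0.2402]
orientation: [[0.143, 0.99, 0.001], [0.99, -0.143, -0.0], [-0.0, 0.001, -1.0]]
wrist_force: [-2.7, 0.4, 2.9]
grip_width: 0.0189
```

```bash
python3 fr.py .8
```

```text
0.8 F [-1.57  0.45  4.2 ] sd [0.76 0.76 0.33] R 1.89 radial 4.09 [ 0.4939 -0.0023  0.2403]
```

servo_tool:
  plan:
    - {"gripper": 1,"tx": -0.51,"ty": 0.07,"tz": -0.6,"rx": 0,"ry": 0,"rz": 0}
    - {"gripper": 1,"tx": 0,"ty": 0,"tz": 0,"rx": 0,"ry": 0,"rz": 0}

```text
t: 61.9
eef_pos: [0.4887, -0.0015, 0.2341]
orientation: [[0.143, 0.99, 0.001], [0.99, -0.143, -0.0], [0.0, 0.001, -1.0]]
wrist_force: [-0.4, 0.3, 3.6]
grip_width: 0.0189
```

```bash
python3 fr.py .9
```

```text
0.9 F [ 0.19 -0.22  3.9 ] sd [0.45 0.42 0.28] R 3.19 radial 2.26 [ 0.4888 -0.0015  0.2343]
```

servo_tool:
  plan:
    - {"gripper": 1,"tx": -0.47,"ty": 0.07,"tz": -0.65,"rx": 0,"ry": 0,"rz": 0}
    - {"gripper": 1,"tx": 0,"ty": 0,"tz": 0,"rx": 0,"ry": 0,"rz": 0}

```text
t: 62.5
eef_pos: [0.484, -0.0008, 0.2275]
orientation: [[0.143, 0.99, 0.001], [0.99, -0.143, -0.0], [0.0, 0.001, -1.0]]
wrist_force: [2.0, -0.7, 2.3]
grip_width: 0.0192
```

```bash
python3 fr.py 1.0
```

```text
1.0 F [ 1.96 -0.8   2.65] sd [0.88 0.48 0.39] R 3.35 radial -0.30 [ 0.4841 -0.0009  0.2278]
```

servo_tool:
  plan:
    - {"gripper": 1,"tx": -0.38,"ty": 0.06,"tz": -0.69,"rx": 0,"ry": 0,"rz": 0}
    - {"gripper": 1,"tx": 0,"ty": 0,"tz": 0,"rx": 0,"ry": 0,"rz": 0}

```text
t: 63.1
eef_pos: [0.4799, -0.0002, 0.2205]
orientation: [[0.143, 0.99, 0.0], [0.99, -0.143, -0.0], [-0.0, 0.0, -1.0]]
wrist_force: [1.4, -1.4, 1.3]
grip_width: 0.0193
```

```bash
python3 fr.py 1.1
```

```text
1.1 F [ 2.22 -0.94  2.59] sd [0.54 0.48 0.52] R 3.36 radial -0.90 [ 4.801e-01 -3.000e-04  2.209e-01]
```

servo_tool:
  plan:
    - {"gripper": 1,"tx": -0.34,"ty": 0.05,"tz": -0.73,"rx": 0,"ry": 0,"rz": 0}
    - {"gripper": 1,"tx": -0.23,"ty": 0.03,"tz": -0.76,"rx": 0,"ry": 0,"rz": 0}
    - {"gripper": 1,"tx": -0.19,"ty": 0.03,"tz": -0.78,"rx": 0,"ry": 0,"rz": 0}
    - {"gripper": 1,"tx": -0.08,"ty": 0.01,"tz": -0.8,"rx": 0,"ry": 0,"rz": 0}
    - {"gripper": 1,"tx": -0.03,"ty": 0,"tz": -0.56,"rx": 0,"ry": 0,"rz": 0}
    - {"gripper": 1,"tx": 0,"ty": 0,"tz": 0,"rx": 0,"ry": 0,"rz": 0}
    - {"gripper": 1,"tx": 0,"ty": 0,"tz": -0.2,"rx": 0,"ry": 0,"rz": 0}
    - {"gripper": 1,"tx": 0,"ty": 0,"tz": 0,"rx": 0,"ry": 0,"rz": 0}
    - {"gripper": 1,"tx": 0,"ty": 0,"tz": 0,"rx": 0,"ry": 0,"rz": 0}

```text
t: 64.4
eef_pos: [0.4704, 0.0012, 0.182]
orientation: [[0.143, 0.99, -0.003], [0.99, -0.143, 0.0], [0.0, -0.003, -1.0]]
wrist_force: [-5.1, -0.8, -2.7]
grip_width: 0.0194
```

servo_tool:
  plan:
    - {"gripper": 1,"tx": 0,"ty": 0,"tz": -0.3,"rx": 0,"ry": 0,"rz": 0}
    - {"gripper": 1,"tx": 0,"ty": 0,"tz": 0,"rx": 0,"ry": 0,"rz": 0}
    - {"gripper": 1,"tx": 0,"ty": 0,"tz": 0,"rx": 0,"ry": 0,"rz": 0}

```text
t: 64.7
eef_pos: [0.4707, 0.0012, 0.1806]
orientation: [[0.143, 0.99, -0.0], [0.99, -0.143, 0.0], [0.0, -0.0, -1.0]]
wrist_force: [-8.6, 0.8, 10.0]
grip_width: 0.0193
```

```bash
python3 fr.py 1.57
```

```text
1.57 F [-9.31  0.01  9.94] sd [0.48 0.23 0.5 ] R 9.93 radial 9.22 [0.4707 0.0012 0.1806]
```

servo_tool:
  plan:
    - {"gripper": 1,"tx": 0,"ty": 0,"tz": 0.2,"rx": 0,"ry": 0,"rz": 0}
    - {"gripper": 3,"tx": 0,"ty": 0,"tz": 0,"rx": 0,"ry": 0,"rz": 0}
    - {"gripper": 4.5,"tx": 0,"ty": 0,"tz": 0,"rx": 0,"ry": 0,"rz": 0}
    - {"gripper": 4.5,"tx": 0,"ty": 0,"tz": 0,"rx": 0,"ry": 0,"rz": 0}
    - {"gripper": 4.5,"tx": 0,"ty": 0,"tz": 2,"rx": 0,"ry": 0,"rz": 0}
    - {"gripper": 6,"tx": 0,"ty": 0,"tz": 4,"rx": 0,"ry": 0,"rz": 0}
    - {"gripper": 7,"tx": 0,"ty": 0,"tz": 5,"rx": 0,"ry": 0,"rz": 0}
    - {"gripper": 7,"tx": 0.3,"ty": -1.2,"tz": 0,"rx": 0,"ry": 0,"rz": -8.2}
    - {"gripper": 7,"tx": 0.3,"ty": -1.2,"tz": 0,"rx": 0,"ry": 0,"rz": -8.2}
    - {"gripper": 7,"tx": 0.3,"ty": -1.2,"tz": 0,"rx": 0,"ry": 0,"rz": -8.2}
    - {"gripper": 7,"tx": 0.3,"ty": -1.2,"tz": 0,"rx": 0,"ry": 0,"rz": -8.2}
    - {"gripper": 7,"tx": 0.3,"ty": -1.2,"tz": 0,"rx": 0,"ry": 0,"rz": -8.2}
    - {"gripper": 7,"tx": 0.3,"ty": -1.2,"tz": 0,"rx": 0,"ry": 0,"rz": -8.2}
    - {"gripper": 7,"tx": 0.3,"ty": -1.2,"tz": 0,"rx": 0,"ry": 0,"rz": -8.2}
    - {"gripper": 7,"tx": 0.3,"ty": -1.2,"tz": 0,"rx": 0,"ry": 0,"rz": -8.2}
    - {"gripper": 7,"tx": 0.3,"ty": -1.2,"tz": 0,"rx": 0,"ry": 0,"rz": -8.2}
    - {"gripper": 7,"tx": 0.4,"ty": -1.2,"tz": 0,"rx": 0,"ry": 0,"rz": -8.2}
    - {"gripper": 7,"tx": 0.5,"ty": -1.2,"tz": 0,"rx": 0,"ry": 0,"rz": -8.1}
    - {"gripper": 7,"tx": 0,"ty": 0,"tz": -4,"rx": 0,"ry": 0,"rz": 0}
    - {"gripper": 7,"tx": 0,"ty": 0,"tz": -4,"rx": 0,"ry": 0,"rz": 0}

```text
t: 67.1
eef_pos: [0.5085, -0.1318, 0.2115]
orientation: [[0.989, -0.146, 0.004], [-0.146, -0.989, -0.002], [0.005, 0.001, -1.0]]
wrist_force: [0.5, -0.3, -1.1]
grip_width: 0.0698
```

servo_tool:
  plan:
    - {"gripper": 7,"tx": 0,"ty": 0,"tz": -3,"rx": 0,"ry": 0,"rz": 0}
    - {"gripper": 7,"tx": 0,"ty": 0,"tz": -3,"rx": 0,"ry": 0,"rz": 0}
    - {"gripper": 7,"tx": 0,"ty": 0,"tz": 0,"rx": 0,"ry": 0,"rz": 0}
    - {"gripper": 7,"tx": 0,"ty": 0,"tz": 0,"rx": 0,"ry": 0,"rz": 0}

```text
t: 67.5
eef_pos: [0.5078, -0.1312, 0.152]
orientation: [[0.989, -0.145, 0.0], [-0.145, -0.989, -0.0], [0.0, 0.0, -1.0]]
wrist_force: [0.4, -0.3, 0.9]
grip_width: 0.07
```

Run:
```python
from m import *
st()
im,i=snap('wrist','w20'); s,si=snap('side','s20'); t,ti=snap('top','t20')
for b in blobs(mask(im,(45,100,50),(85,255,255)),50)[:2]: print(b[:3],cv2.boundingRect(b[3]),onz(i,b[1],b[2],.08))
print(proj(i,[.5073,-.131,.08]))
cv2.imwrite('pics/w20b.png',np.hstack([cv2.resize(im[:,:,::-1],(400,300)),cv2.resize(s[130:280,180:380,::-1],(400,300),interpolation=cv2.INTER_CUBIC)]))
```

```text
t67.50 p [ 0.5078 -0.1312  0.152 ] yaw -8.3 tilt 0.0 F [ 0.4 -0.3  0.9] M [-0.09  0.1   0.01] w 0.0700 j [-23.  25.  95.   0.  59. -15.]
(1397.5, 247.262969588551, 201.42683363148478) (227, 180, 42, 43) [ 0.50775319 -0.12493353  0.08      ]
(86.5, 315.09441233140655, 195.91136801541424) (309, 189, 13, 14) [ 0.56135599 -0.1282513   0.08      ]
[247.81615791 208.72854099]
```

View pics/w20b.png

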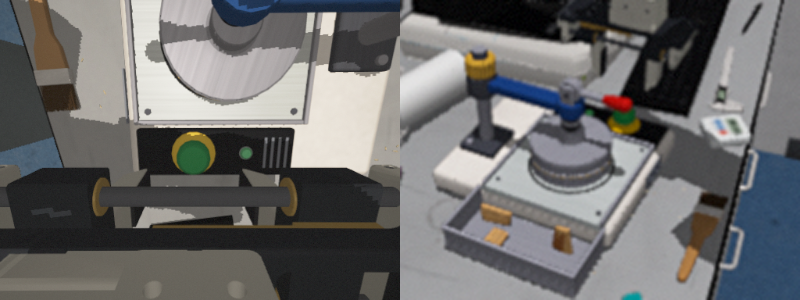

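servo_tool:
  plan:
    - {"gripper": 7,"tx": 0,"ty": 0.3,"tz": -3,"rx": 0,"ry": 0,"rz": 0}
    - {"gripper": 7,"tx": 0,"ty": 0,"tz": -2.5,"rx": 0,"ry": 0,"rz": 0}
    - {"gripper": 7,"tx": 0,"ty": 0,"tz": -1.5,"rx": 0,"ry": 0,"rz": 0}
    - {"gripper": 7,"tx": 0,"ty": 0,"tz": -0.5,"rx": 0,"ry": 0,"rz": 0}
    - {"gripper": 7,"tx": 0,"ty": 0,"tz": 0,"rx": 0,"ry": 0,"rz": 0}
    - {"gripper": 3,"tx": 0,"ty": 0,"tz": 0,"rx": 0,"ry": 0,"rz": 0}
    - {"gripper": 3,"tx": 0,"ty": 0,"tz": 0,"rx": 0,"ry": 0,"rz": 0}
    - {"gripper": 3,"tx": 0,"ty": 0,"tz": 0,"rx": 0,"ry": 0,"rz": 0}
    - {"gripper": 3,"tx": 0,"ty": 0,"tz": 0,"rx": 0,"ry": 0,"rz": 0}
    - {"gripper": 3,"tx": 0,"ty": 0,"tz": 0,"rx": 0,"ry": 0,"rz": 0}
    - {"gripper": 3,"tx": 0,"ty": 0,"tz": 0,"rx": 0,"ry": 0,"rz": 0}

```text
t: 68.75
eef_pos: [0.5069, -0.1279, 0.0768]
orientation: [[0.989, -0.145, -0.001], [-0.145, -0.989, 0.0], [-0.001, 0.0, -1.0]]
wrist_force: [-2.8, 0.3, 4.1]
grip_width: 0.035
```

Gripped (35 mm). Pull up 12 mm.

servo_tool:
  plan:
    - {"gripper": 3,"tx": 0,"ty": 0,"tz": 0.4,"rx": 0,"ry": 0,"rz": 0}
    - {"gripper": 3,"tx": 0,"ty": 0,"tz": 0.4,"rx": 0,"ry": 0,"rz": 0}
    - {"gripper": 3,"tx": 0,"ty": 0,"tz": 0.4,"rx": 0,"ry": 0,"rz": 0}
    - {"gripper": 3,"tx": 0,"ty": 0,"tz": 0.15,"rx": 0,"ry": 0,"rz": 0}
    - {"gripper": 3,"tx": 0,"ty": 0,"tz": 0,"rx": 0,"ry": 0,"rz": 0}

```text
t: 69.25
eef_pos: [0.5069, -0.1279, 0.089]
orientation: [[0.989, -0.145, -0.001], [-0.145, -0.989, 0.0], [-0.001, -0.0, -1.0]]
wrist_force: [1.3, -2.0, -15.3]
grip_width: 0.0352
```

```bash
python3 -c "
from m import *
st(); s,si=snap('side','s21'); im,i=snap('wrist','w21')
for n in('s20','s21'):
    s,_=load(n)
    for b in blobs(mask(s,(45,100,50),(85,255,255),(270,165,310,210)),8)[:2]: print(n,b[:3],cv2.boundingRect(b[3]))
"
```

```text
t69.25 p [ 0.5069 -0.1279  0.089 ] yaw -8.3 tilt 0.1 F [  1.3  -2.  -15.3] M [-0.42 -0.2   0.05] w 0.0352 j [-23.  30.  99.  -0.  51. -14.]
s20 (42.0, 292.04761904761904, 188.26984126984127) (287, 185, 11, 7)
s21 (10.0, 291.46666666666664, 187.15) (287, 186, 9, 3)
```

servo_tool:
  plan:
    - {"gripper": 3,"tx": 0,"ty": 0,"tz": -0.12,"rx": 0,"ry": 0,"rz": 0}
    - {"gripper": 3,"tx": 0,"ty": 0,"tz": 0,"rx": 0,"ry": 0,"rz": 0}
    - {"gripper": 3,"tx": 0,"ty": 0,"tz": 0,"rx": 0,"ry": 0,"rz": 0}
    - {"gripper": 3,"tx": 0,"ty": 0,"tz": 0,"rx": 0,"ry": 0,"rz": 0}
    - {"gripper": 3,"tx": 0,"ty": 0,"tz": 0,"rx": 0,"ry": 0,"rz": 0}
    - {"gripper": 3,"tx": 0,"ty": 0,"tz": 0,"rx": 0,"ry": 0,"rz": 0}
    - {"gripper": 3,"tx": 0,"ty": 0,"tz": 0,"rx": 0,"ry": 0,"rz": 0}
    - {"gripper": 3,"tx": 0,"ty": 0,"tz": 0,"rx": 0,"ry": 0,"rz": 0}
    - {"gripper": 3,"tx": 0,"ty": 0,"tz": 0,"rx": 0,"ry": 0,"rz": 0}
    - {"gripper": 3,"tx": 0,"ty": 0,"tz": 0,"rx": 0,"ry": 0,"rz": 0}
    - {"gripper": 3,"tx": 0,"ty": 0,"tz": 0,"rx": 0,"ry": 0,"rz": 0}
    - {"gripper": 3,"tx": 0,"ty": 0,"tz": 0,"rx": 0,"ry": 0,"rz": 0}
    - {"gripper": 3,"tx": 0,"ty": 0,"tz": 0,"rx": 0,"ry": 0,"rz": 0}
    - {"gripper": 3,"tx": 0,"ty": 0,"tz": 0,"rx": 0,"ry": 0,"rz": 0}
    - {"gripper": 3,"tx": 0,"ty": 0,"tz": 0,"rx": 0,"ry": 0,"rz": 0}
    - {"gripper": 3,"tx": 0,"ty": 0,"tz": 0,"rx": 0,"ry": 0,"rz": 0}
    - {"gripper": 3,"tx": 0,"ty": 0,"tz": 0,"rx": 0,"ry": 0,"rz": 0}
    - {"gripper": 3,"tx": 0,"ty": 0,"tz": 0,"rx": 0,"ry": 0,"rz": 0}
    - {"gripper": 3,"tx": 0,"ty": 0,"tz": 0,"rx": 0,"ry": 0,"rz": 0}
    - {"gripper": 3,"tx": 0,"ty": 0,"tz": 0,"rx": 0,"ry": 0,"rz": 0}

```text
t: 71.35
eef_pos: [0.5069, -0.1279, 0.0889]
orientation: [[0.989, -0.145, -0.001], [-0.145, -0.989, 0.0], [-0.001, -0.0, -1.0]]
wrist_force: [-5.9, -0.8, -4.8]
grip_width: 0.0354
```

servo_tool:
  plan:
    - {"gripper": 3,"tx": 0,"ty": 0,"tz": 0,"rx": 0,"ry": 0,"rz": 0}
    - {"gripper": 3,"tx": 0,"ty": 0,"tz": 0,"rx": 0,"ry": 0,"rz": 0}
    - {"gripper": 3,"tx": 0,"ty": 0,"tz": 0,"rx": 0,"ry": 0,"rz": 0}
    - {"gripper": 3,"tx": 0,"ty": 0,"tz": 0,"rx": 0,"ry": 0,"rz": 0}
    - {"gripper": 3,"tx": 0,"ty": 0,"tz": 0,"rx": 0,"ry": 0,"rz": 0}
    - {"gripper": 3,"tx": 0,"ty": 0,"tz": 0,"rx": 0,"ry": 0,"rz": 0}
    - {"gripper": 3,"tx": 0,"ty": 0,"tz": -0.5,"rx": 0,"ry": 0,"rz": 0}
    - {"gripper": 3,"tx": 0,"ty": 0,"tz": -0.5,"rx": 0,"ry": 0,"rz": 0}
    - {"gripper": 3,"tx": 0,"ty": 0,"tz": -0.35,"rx": 0,"ry": 0,"rz": 0}
    - {"gripper": 3,"tx": 0,"ty": 0,"tz": 0,"rx": 0,"ry": 0,"rz": 0}
    - {"gripper": 3,"tx": 0,"ty": 0,"tz": 0,"rx": 0,"ry": 0,"rz": 0}

```text
t: 72.45
eef_pos: [0.507, -0.1279, 0.0767]
orientation: [[0.989, -0.145, 0.0], [-0.145, -0.989, -0.0], [0.0, 0.0, -1.0]]
wrist_force: [-9.2, -0.0, 8.7]
grip_width: 0.0353
```

servo_tool:
  plan:
    - {"gripper": 4,"tx": 0,"ty": 0,"tz": 0,"rx": 0,"ry": 0,"rz": 0}
    - {"gripper": 6.5,"tx": 0,"ty": 0,"tz": 0,"rx": 0,"ry": 0,"rz": 0}
    - {"gripper": 7,"tx": 0,"ty": 0,"tz": 0,"rx": 0,"ry": 0,"rz": 0}
    - {"gripper": 7,"tx": 0,"ty": 0,"tz": 0,"rx": 0,"ry": 0,"rz": 0}
    - {"gripper": 7,"tx": 0,"ty": 0,"tz": 2,"rx": 0,"ry": 0,"rz": 0}
    - {"gripper": 7,"tx": 0,"ty": 0,"tz": 4,"rx": 0,"ry": 0,"rz": 0}
    - {"gripper": 7,"tx": 0,"ty": 0,"tz": 5,"rx": 0,"ry": 0,"rz": 0}
    - {"gripper": 7,"tx": 0,"ty": 0,"tz": 5,"rx": 0,"ry": 0,"rz": 0}
    - {"gripper": 7,"tx": -3,"ty": -1,"tz": 4,"rx": 0,"ry": 0,"rz": 0}
    - {"gripper": 7,"tx": -4,"ty": -2,"tz": 0,"rx": 0,"ry": 0,"rz": 0}
    - {"gripper": 7,"tx": -3,"ty": -2,"tz": 0,"rx": 0,"ry": 0,"rz": 0}
    - {"gripper": 7,"tx": 0,"ty": 0,"tz": 0,"rx": 0,"ry": 0,"rz": 0}

```text
t: 73.65
eef_pos: [0.4056, -0.1792, 0.2752]
orientation: [[0.989, -0.148, 0.001], [-0.148, -0.989, -0.001], [0.001, 0.001, -1.0]]
wrist_force: [0.1, -0.5, -0.3]
grip_width: 0.0698
```

```bash
python3 -c "
from m import *
st(); s,si=snap('side','s22'); t,ti=snap('top','t22')
cv2.imwrite('pics/f.png',np.hstack([cv2.resize(t[110:300,130:360,::-1],(420,347),interpolation=cv2.INTER_CUBIC),cv2.resize(s[120:340,170:380,::-1],(331,347),interpolation=cv2.INTER_CUBIC)]))
for n in('side0','s22'):
    s,_=load(n)
    for b in blobs(mask(s,(45,100,50),(85,255,255),(270,165,310,210)),8)[:2]: print(n,b[:3],cv2.boundingRect(b[3]))
"
```

```text
t73.65 p [ 0.4056 -0.1792  0.2752] yaw -8.5 tilt 0.1 F [ 0.1 -0.5 -0.3] M [-0.09  0.06 -0.02] w 0.0698 j [-34.  10.  97.  -0.  74. -25.]
side0 (73.5, 291.48979591836735, 186.5487528344671) (286, 181, 11, 11)
s22 (49.5, 291.64309764309763, 187.9023569023569) (286, 184, 12, 8)
```

View pics/f.png

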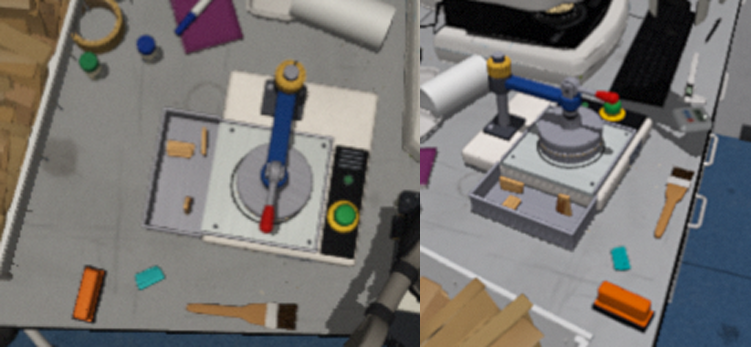

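```bash
python3 -c "
from station import robot
print(robot.finish_job())"
```

```text
the job is handed in; nothing more can be done
None
```

The job is done and handed in after about 74 s. Every check I could make agreed with the task, though pad compression is only an estimate and two position readings differed slightly.

- **Chips:** Three wood chips were on the deck, and I wiped them into the pan with the block in two sweeps. The last picture shows all three inside the pan, two of them leaning on the deck-side wall. Once, at the end of the second sweep, the block pressed on something with about 22 N; I lifted it clear.
- **Scraper:** The block stands on the bench, and the turquoise look-alike was not touched.
- **Sieve and arm:** The sieve stands on the ring and the blue arm is swung to its stop (about 14 N felt there).
- **Nut and lever:** I tightened the nut by about 2.85 rad over three grasps. On the last try, resistance at the ball began at a lever angle of about 0.75 rad and rose to about 4 N, not counting friction. That suggests roughly 3.0 to 3.3 mm of pad compression. I could not measure the compression directly, and the force readings scatter by about 0.5 N. The lever was then pressed down to its end stop (10 N felt).
- **Switch:** The knob rose 12.2 mm to its end stop, stayed up about three seconds and was pushed back the same distance to a firm stop. The last picture shows it low.
- **Disagreements:** The wrist camera read positions about 3 to 4 mm further in +y than the top camera. The two put the sieve 1 to 4 mm from the ring's middle; the side view showed it standing inside the ring.

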